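Make the flask reading station ready

ROBOT

A 7-joint arm with a two-finger parallel gripper is mounted at the origin on the work surface. World frame = base frame: x ahead of the robot, y to its left, z up, the work surface at z = 0. Lengths are in m, angles in rad, forces in N, time in s.
With the tool pointing down it reaches from about 0.4 to 0.85 m from the base axis. Payload 4.5 kg.
Tool frame: the origin (TCP) lies at the centre of the arm's flange, where the gripper is bolted on; the fingertips stand 166 mm ahead of it and the grasp point (between the pads) lies 147 mm ahead of it (r.grip_depth is the distance from the TCP to the grasp point, in m); z points along the fingers, y is the line along which they close (so a half turn about z gives the same grasp; the last joint's range is limited). The gripper opens to 88 mm and grips with 3 to 60 N. Pads are 18 mm wide; open, the fingers measure 123 mm over their backs; the gripper's body (75 mm by 187 mm) begins 45 mm behind the grasp point.
Start: joints at [-1.207, 0.689, -0.195, 1.565, 0.157, 0.902, -0.215], TCP at [0.202, 0.591, 0.405] pointing down, gripper open.
Joint ranges: [-3.01, 3.01], [-0.46, 2.08], [-1.47, 1.51], [0.13, 2.56], [-1, 4.14], [0.04, 2.09], [-2.66, 2.66]. Speed limits (rad/s): [2.57, 2.57, 3.14, 3.14, 3.14, 3.14, 3.14].

INTERFACE

Orientations are given as a unit quaternion [x, y, z, w].
In Python, from plant import status, cams, r, finder gives the robot as it stands.
- The arm moves only by the tool play_rows, never from a script. Its argument "rows" is a list of rows, each a list of 7 numbers: the opening in per cent of the stroke, from 0 (shut) to 100 (fully open), then the shift along the tool's x, y, z in m, then the turn, a rotation vector about the tool's x, y, z in degrees. A call has 1 to 8 rows; each row shifts and turns the commanded pose from where the row before left it, along the tool's axes as they then stand; what a row does not reach is not made up. A row lasts 1/8 s, in which the tool goes at most 62.5 mm and 10.7 degrees, less where a joint would pass 70% of its speed; a pose out of reach is approached as far as the arm can. A call with a gripper value outside its range is refused whole. The fingers move at their own pace and stop on an object; "grip_force" is the grip in N (left out, the last holds). Time passes only in rows, so rows that do not move let the fingers close. It gives the time, the measured TCP pose, the force, the opening and the grip force at its end, in the units of the state.
- status.get_state(): the state, without advancing time (a new reading comes with each control period).
- cams.snapshot(name): name is "scene" or "top"; returns the picture (384x512x3 uint8, red, green, blue); there is no depth.
- cams.camera_params(name): a dict with "vfov" (degrees; the focal length in pixels is half the picture's height over the tangent of half this angle, whatever the lens; pixels are square), "cx", "cy" (the principal point, pixels), "R" (3x3) and "t" (3): a world point X has camera coordinates R X + t. Camera axes: x right, y down, z forward; pixel columns grow to the right and rows downward; lengths in m; the calibration is good to about 2 mm. A picture is of the moment at which its call begins. camera_params takes no time and is no camera call.
- r.finish_job(): hands the job in; it is judged then, once.
Trained networks look in the newest picture that a camera, given by its name, has taken for a name from the list of things; names that differ only in an ending like _2 or _b are one class to them, and where a whole thing is asked for, a point or a joint stands for the part that bears it (a point fixed in the world has none). Each returns a list of dicts, best first, with "score" (0 to 1); they miss things now and then, are a little off and sometimes report something else, mostly with a low value. They report only what shows in the picture. A call takes as long as a camera call.
- finder.spot_in(camera, label): "at" ([x, y, z] in m, in the coordinates of the camera as it stood for that picture, good to about 4 mm: the middle of the surface that is visible of it).
- finder.regions_of(camera, label): "mask" (384x512 bool, what is visible of it).
The state is a dict: "clock": time; "q": joint angles; "qd": joint speeds; "joint_torque": joint torques, N m; "tool_pos": TCP position; "eef_rot": TCP orientation; "contact_force": force on the tool from outside, world axes, zero at the start; "moment": the same for the moment, N m; "opening": opening from 0.0 (shut) to 1.0 (fully open); "finger_force": force on a finger pad.
Only numpy, scipy, OpenCV 4.12 (cv2) and the standard library are available. Lean on these libraries where they do the work, as an engineer would, in place of code of your own. Each camera call takes 0.05 s, during which the arm holds its last target. There are 200 camera calls.

TASK

Get the reading station ready for the flasks from the shaker: clear the blue sample cups away by nesting them all, upright, into one stack standing in the white wash-up tray, and swing the folded reading screen up and over until it snaps fully open. Stand every amber flask upright in the middle of a ring of its own in front of the screen, turned about its axis so that its white scale faces squarely the way that ring's red arrow points; do not tip a flask over, and leave the wash bottle, the jar and the spatula where they are.

Things in the scene. Friction and masses are not known exactly. Their poses are not given: they have to be found in the camera images.
- station: Flask reading station: grey steel base plate, 245 x 330 x 6 mm, fixed to the bench, with three printed white rings in a row and a hinged reading screen. Origin on the bench under the centre of the middle ring; x = reading direction, the way all three red arrows point, away from the screen; y along the row of rings; z up. The plate reaches from x = -155 to +90 mm.
- screen (a joint): Over-centre snap hinge of the reading screen, rad. 0 = folded (lying level, back away from the rings, towards -x of the station); grows as the free edge is lifted up and over towards the rings; 1.45 = fully open against its stop (standing, leaning back 7 degrees from vertical, its top 165 mm above the bench). A spring pulls it shut below about 1.0 rad and open above that; lifting it takes about 3 N at the bar.
- screen_bar (a point): Middle of the blue round carrying bar on the screen's free edge: bar 10 mm thick, 100 mm clear length, parallel to the station's y, 125 mm from the hinge line; a gap 35 mm wide lies between the bar and the white panel. When folded, it is 35 mm above the bench, with nothing under it.
- screen_hinge (a point): Middle of the screen's hinge line, fixed to the station at x = -65 mm, 35 mm above the bench; the hinge line runs along the station's y. The panel is 290 mm wide and reaches 85 mm from the hinge.
- tray: White wash-up tray, 160 x 160 mm, wall 4 mm, rim 24 mm high, fixed on the bench. Origin at the centre of its underside; the inner floor is 4 mm above.
- ring1 (a point): Centre of a printed ring, at y = -105 mm of the station: white circle of 96 mm outside and 89 mm inside diameter, level with the top of the plate (6 mm above the bench); a red arrow on the plate runs outward from the ring along the station's +x. Axes as the station's.
- ring2 (a point): Centre of a printed ring, in the middle: white circle of 96 mm outside and 89 mm inside diameter, level with the top of the plate (6 mm above the bench); a red arrow on the plate runs outward from the ring along the station's +x. Axes as the station's.
- ring3 (a point): Centre of a printed ring, at y = +105 mm of the station: white circle of 96 mm outside and 89 mm inside diameter, level with the top of the plate (6 mm above the bench); a red arrow on the plate runs outward from the ring along the station's +x. Axes as the station's.
- flask1: Stoppered amber glass conical flask (one may be absent), 240 g: base 80 mm across, 148 mm high with its stopper; cone from 12 to 82 mm up, then a straight round neck 30 mm across from 82 to 120 mm, lip 36 mm across from 122 to 128 mm, glass stopper 28 mm across above it. Origin at the centre of its underside, z up along its axis; x points out through the middle of its white graduated scale, which covers 60 degrees of the flank.
- flask1_scale (a point): Foot of the middle of that flask's white scale, 40 mm out from its axis along the flask's x, 10 mm above its underside.
- flask2: Stoppered amber glass conical flask (one may be absent), 240 g: base 80 mm across, 148 mm high with its stopper; cone from 12 to 82 mm up, then a straight round neck 30 mm across from 82 to 120 mm, lip 36 mm across from 122 to 128 mm, glass stopper 28 mm across above it. Origin at the centre of its underside, z up along its axis; x points out through the middle of its white graduated scale, which covers 60 degrees of the flank.
- flask2_scale (a point): Foot of the middle of that flask's white scale, 40 mm out from its axis along the flask's x, 10 mm above its underside.
- flask3: Stoppered amber glass conical flask (one may be absent), 240 g: base 80 mm across, 148 mm high with its stopper; cone from 12 to 82 mm up, then a straight round neck 30 mm across from 82 to 120 mm, lip 36 mm across from 122 to 128 mm, glass stopper 28 mm across above it. Origin at the centre of its underside, z up along its axis; x points out through the middle of its white graduated scale, which covers 60 degrees of the flank.
- flask3_scale (a point): Foot of the middle of that flask's white scale, 40 mm out from its axis along the flask's x, 10 mm above its underside.
- cup1: Blue plastic sample cup (one may be absent), 40 g, open upward, tapered: 36 mm across at the foot, 66 mm at the rim, 80 mm high, wall 2 mm, raised inner floor 26 mm above the underside, so that cups nest into one another with 26 mm from one to the next. Origin at the centre of its underside, z up.
- cup2: Blue plastic sample cup (one may be absent), 40 g, open upward, tapered: 36 mm across at the foot, 66 mm at the rim, 80 mm high, wall 2 mm, raised inner floor 26 mm above the underside, so that cups nest into one another with 26 mm from one to the next. Origin at the centre of its underside, z up.
- cup3: Blue plastic sample cup (one may be absent), 40 g, open upward, tapered: 36 mm across at the foot, 66 mm at the rim, 80 mm high, wall 2 mm, raised inner floor 26 mm above the underside, so that cups nest into one another with 26 mm from one to the next. Origin at the centre of its underside, z up.
- cup4: Blue plastic sample cup (one may be absent), 40 g, open upward, tapered: 36 mm across at the foot, 66 mm at the rim, 80 mm high, wall 2 mm, raised inner floor 26 mm above the underside, so that cups nest into one another with 26 mm from one to the next. Origin at the centre of its underside, z up.
- wash_bottle: White squeeze wash bottle with red cap and spout, 60 mm across, 170 mm high. Origin at the centre of its underside. Not to be moved.
- reagent_jar: Small amber jar with blue cap, 60 mm across, 85 mm high. Origin at the centre of its underside. Not to be moved.
- lab_spatula: Spatula, 160 mm long, lying on the bench. Not to be moved.

How it is judged:
At the end, for the whole second after the job is handed in: Screen open beyond 1.35 rad; each flask upright on the plate, axis within 12 mm of a ring centre, scale within 0.21 rad of the arrow; all cups upright in one nested stack in the tray (26 mm apart within 6, axes within 8 mm), within 60 mm of its middle lines; all at rest (value of joint screen above 1.35 rad and (horizontal distance between flask1 and ring1 below 0.012 m or horizontal distance between flask1 and ring2 below 0.012 m or horizontal distance between flask1 and ring3 below 0.012 m) and z of each of flask1, flask2, flask3 in the frame of station below 0.01 m and angle between each of flask1, flask2, flask3's own z axis and vertical below 0.06 rad and angle between the x axis of each of flask1, flask2, flask3 and the x axis of station, either way round below 0.21 rad and x of each of flask1_scale, flask2_scale, flask3_scale in the frame of station above 0.02 m and linear speed of each of flask1, flask2, flask3, cup1, cup2, cup3, cup4 below 0.02 m/s and (horizontal distance between flask2 and ring1 below 0.012 m or horizontal distance between flask2 and ring2 below 0.012 m or horizontal distance between flask2 and ring3 below 0.012 m) and (horizontal distance between flask3 and ring1 below 0.012 m or horizontal distance between flask3 and ring2 below 0.012 m or horizontal distance between flask3 and ring3 below 0.012 m) and x of cup1 in the frame of tray between -0.06 and 0.06 m and y of cup1 in the frame of tray between -0.06 and 0.06 m and angle between each of cup1, cup2, cup3, cup4's own z axis and vertical below 0.1 rad and height (world z) of each of cup1, cup2, cup3, cup4 below 0.092 m and horizontal distance between cup1 and cup2 below 0.008 m and (distance between cup1 and cup2 between 0.02 and 0.032 m or distance between cup1 and cup2 between 0.046 and 0.058 m or distance between cup1 and cup2 between 0.072 and 0.084 m) and horizontal distance between each of cup1, cup2 and cup3 below 0.008 m and (distance between cup1 and cup3 between 0.02 and 0.032 m or distance between cup1 and cup3 between 0.046 and 0.058 m or distance between cup1 and cup3 between 0.072 and 0.084 m) and horizontal distance between each of cup1, cup2, cup3 and cup4 below 0.008 m and (distance between cup1 and cup4 between 0.02 and 0.032 m or distance between cup1 and cup4 between 0.046 and 0.058 m or distance between cup1 and cup4 between 0.072 and 0.084 m) and x of cup2 in the frame of tray between -0.06 and 0.06 m and y of cup2 in the frame of tray between -0.06 and 0.06 m and (distance between cup2 and cup3 between 0.02 and 0.032 m or distance between cup2 and cup3 between 0.046 and 0.058 m or distance between cup2 and cup3 between 0.072 and 0.084 m) and (distance between cup2 and cup4 between 0.02 and 0.032 m or distance between cup2 and cup4 between 0.046 and 0.058 m or distance between cup2 and cup4 between 0.072 and 0.084 m) and x of cup3 in the frame of tray between -0.06 and 0.06 m and y of cup3 in the frame of tray between -0.06 and 0.06 m and (distance between cup3 and cup4 between 0.02 and 0.032 m or distance between cup3 and cup4 between 0.046 and 0.058 m or distance between cup3 and cup4 between 0.072 and 0.084 m) and x of cup4 in the frame of tray between -0.06 and 0.06 m and y of cup4 in the frame of tray between -0.06 and 0.06 m); the robot touches nothing.
It fails at once if a flask is tipped over (angle between any of flask1, flask2, flask3's own z axis and vertical above 0.7 rad).
It fails at once if the wash bottle is moved (distance of wash_bottle from where it was at the start of the episode above 0.03 m).
It fails at once if the reagent jar is moved (distance of reagent_jar from where it was at the start of the episode above 0.03 m).
It fails at once if the lab spatula is moved (distance of lab_spatula from where it was at the start of the episode above 0.03 m).
Of flask1, flask2, flask3 only 2 to 3 are there at a start; the rules pass over those that are not, and their reading is None.
Of cup1, cup2, cup3, cup4 only 3 to 4 are there at a start; the rules pass over those that are not, and their reading is None.
At some moment in a run one of flask1, flask2, flask3 may be knocked a few centimetres aside while the robot is not near it.
It also fails if it takes over 210 s, if anything falls off the work surface, if the arm or the gripper's body presses on something with over 40 N, if the wrist force passes 120 N, or if a joint passes its speed limit or range.

## Working session

There is one attempt and no reset: what is moved stays moved. The work goes in short steps, Python scripts to look and compute and a tool call to move; the robot and the scene stay as the last step left them, time stands still between calls to the robot, and variables do not carry over. Pictures are saved under pics/ and viewed, at most 14 in all, crops included, and the job is handed in when it is done.

Besides the shell and the picture viewer there is one more tool, called after "Call:" in YAML: its name, and indented under it one key for each argument. play_rows: Moves the arm, as the interface text tells. Its arguments: {"type":"object","properties":{"rows":{"type":"array","items":{"type":"array","items":{"type":"number"}}},"grip_force":{"type":"number"}},"required":["rows"]}

```bash
ls; mkdir -p pics; cat > h.py <<'E'
import numpy as np, cv2
from plant import status,cams,r,finder
def K(n):
    p=cams.camera_params(n); f=192/np.tan(np.radians(p["vfov"])/2); return p,f
def w(n,c):
    p,f=K(n); return np.array(p["R"]).T@(np.array(c)-np.array(p["t"]))
def px2w(n,u,v,z):
    p,f=K(n); R=np.array(p["R"]); d=R.T@np.array([(u-p["cx"])/f,(v-p["cy"])/f,1]); o=-R.T@np.array(p["t"])
    return o+d*(z-o[2])/d[2]
def proj(n,X):
    p,f=K(n); c=np.array(p["R"])@np.array(X)+np.array(p["t"]); return np.array([p["cx"]+f*c[0]/c[2],p["cy"]+f*c[1]/c[2]])
def save(n,name):
    im=cams.snapshot(n); cv2.imwrite("pics/"+name,im[:,:,::-1]); return im
E
python3 - <<'E'
from h import *
np.set_printoptions(precision=3,suppress=True)
print(status.get_state())
ims=[]
for n in("scene","top"):
    save(n,n+"0.png"); p,f=K(n); print(n,f,p["cx"],p["cy"],"cam",-np.array(p["R"]).T@p["t"],np.array(p["R"])[2])
    for l in ["station","screen_bar","tray","ring1","flask1","flask1_scale","cup1","wash_bottle","reagent_jar","lab_spatula"]:
        try: print(l,[(round(d["score"],2),w(n,d["at"]).round(3).tolist()) for d in finder.spot_in(n,l)])
        except Exception as e: print(l,e)
E
```

```text
pics
{'clock': 0.0, 'q': array([-1.207,  0.69 , -0.195,  1.566,  0.157,  0.902, -0.215]), 'qd': array([ 0.001, -0.002,  0.   ,  0.001,  0.001, -0.003, -0.   ]), 'joint_torque': array([ -0.   , -52.755,  -1.267, -15.343,  -0.053,   0.007,   0.   ]), 'tool_pos': array([0.202, 0.591, 0.404]), 'eef_rot': array([ 0.164,  0.986, -0.001, -0.   ]), 'contact_force': array([ 0.512, -0.403, -0.184]), 'moment': array([ 0.01 , -0.017,  0.011]), 'finger_force': 0.0, 'opening': 1.0014755686400971}
scene 410.4558446495033 254.44274148000017 197.6433647554728 cam [1.26  0.109 0.913] [-0.661 -0.148 -0.736]
station [(0.82, [0.616, -0.037, 0.007]), (0.64, [0.648, -0.14, 0.064])]
screen_bar [(0.95, [0.54, -0.045, 0.038])]
tray [(0.75, [0.439, 0.353, 0.007]), (0.17, [0.43, -0.3, 0.055])]
ring1 [(0.65, [0.618, -0.038, 0.003])]
flask1 [(0.92, [0.497, -0.423, 0.056]), (0.57, [0.429, -0.302, 0.055]), (0.56, [0.542, -0.305, 0.054])]
flask1_scale [(0.93, [0.429, -0.301, 0.054])]
cup1 [(0.97, [0.65, 0.063, 0.055]), (0.65, [0.649, -0.142, 0.064]), (0.65, [0.593, 0.294, 0.055])]
wash_bottle [(0.74, [0.343, 0.179, 
[... 481 characters left out ...]
3, [0.543, -0.047, 0.037]), (0.3, [0.673, -0.29, 0.085]), (0.2, [0.597, -0.04, 0.007])]
tray [(0.9, [0.442, 0.351, 0.001]), (0.51, [0.359, -0.159, -0.0])]
ring1 [(0.74, [0.594, -0.041, 0.007])]
flask1 [(0.94, [0.41, -0.3, 0.051]), (0.81, [0.521, -0.293, 0.048]), (0.69, [0.595, -0.041, 0.009]), (0.58, [0.479, -0.421, 0.051])]
flask1_scale [(0.88, [0.412, -0.297, 0.05]), (0.71, [0.596, -0.045, 0.003]), (0.71, [0.523, -0.293, 0.052])]
cup1 [(0.81, [0.677, 0.067, 0.046]), (0.58, [0.671, -0.137, 0.051])]
wash_bottle [(0.75, [0.325, 0.177, 0.112])]
reagent_jar [(0.94, [0.676, -0.292, 0.085])]
lab_spatula [(0.77, [0.357, -0.158, 0.001]), (0.39, [0.477, -0.421, 0.051]), (0.3, [0.671, -0.14, 0.049])]
```

View pics/scene0.png

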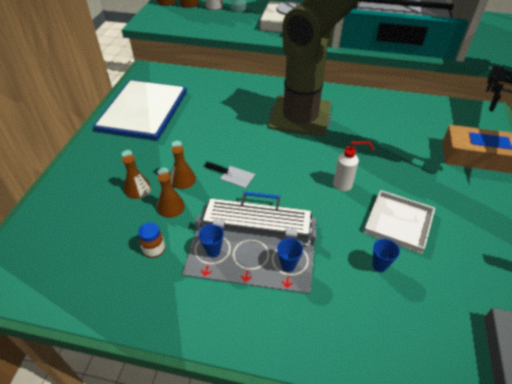

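View pics/top0.png

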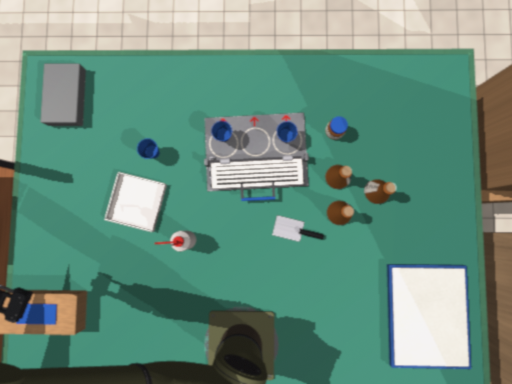

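```bash
python3 - <<'E'
from h import *
s=cv2.imread("pics/scene0.png");t=cv2.imread("pics/top0.png")
R=lambda a,sz:cv2.resize(a,sz,interpolation=cv2.INTER_CUBIC)
A=R(t[105:205,200:310],(440,400)); B=R(t[155:230,315:405],(360,300)); C=R(s[130:230,110:210],(360,300))
out=np.zeros((600,800,3),np.uint8); out[:400,:440]=A; out[:300,440:]=B; out[300:,440:]=C
cv2.imwrite("pics/crop1.png",out)
hsv=cv2.cvtColor(t,cv2.COLOR_BGR2HSV)
m=((hsv[...,0]<8)|(hsv[...,0]>172))&(hsv[...,1]>120)&(hsv[...,2]>90); m[:, :205]=0;m[:,310:]=0;m[:100]=0;m[135:]=0
n,l,st,c=cv2.connectedComponentsWithStats(m.astype(np.uint8)); 
for i in range(1,n):
    if st[i,4]>4: print(st[i],c[i],px2w("top",*c[i],.006).round(4))
hs=cv2.cvtColor(s,cv2.COLOR_BGR2HSV)
m=((hs[...,0]<8)|(hs[...,0]>172))&(hs[...,1]>120)&(hs[...,2]>90); m[:, :180]=0;m[:,320:]=0;m[:255]=0;m[300:]=0
n,l,st,c=cv2.connectedComponentsWithStats(m.astype(np.uint8)); 
for i in range(1,n):
    if st[i,4]>4: print(st[i],c[i],px2w("scene",*c[i],.006).round(4))
# plate mask / min rect in top
for nm,im,h in(("top",t,hsv),("scene",s,hs)):
    bm=(h[...,0]>100)&(h[...,0]<125)&(h[...,1]>120); z=np.zeros_like(bm)
    if nm=="top": z[180:206,235:285]=1
    else: z[185:210,235:285]=1
    ys,xs=np.where(bm&z); P=np.array([px2w(nm,x,y,.035) for x,y in zip(xs,ys)]); print(nm,"bar n",len(xs),P.mean(0),np.linalg.svd(P[:,:2]-P[:,:2].mean(0),full_matrices=False)[2][0],P.min(0),P.max(0))
E
```

```text
[282 115   8   6  23] [285.52173913 117.30434783] [ 0.7279 -0.1392  0.006 ]
[251 117   7   9  26] [253.92307692 119.57692308] [ 0.7201 -0.0347  0.006 ]
[221 119   4   2   7] [222.71428571 119.42857143] [0.7205 0.069  0.006 ]
[201 265  10  11  50] [205.6  271.14] [ 0.7238 -0.1405  0.006 ]
[241 271  11  11  54] [245.77777778 277.        ] [ 0.7183 -0.0353  0.006 ]
[282 277  11  11  54] [286.7037037 282.7962963] [0.7122 0.0694 0.006 ]
top bar n 112 [ 0.45656839 -0.04900756  0.035     ] [ 0.04657987 -0.99891457] [ 0.45109066 -0.10110065  0.035     ] [0.46440191 0.00365388 0.035     ]
scene bar n 106 [ 0.45536074 -0.0502651   0.035     ] [-0.05774059  0.99833162] [ 0.44708962 -0.10273593  0.035     ] [0.46298845 0.00146644 0.035     ]
```

View pics/crop1.png

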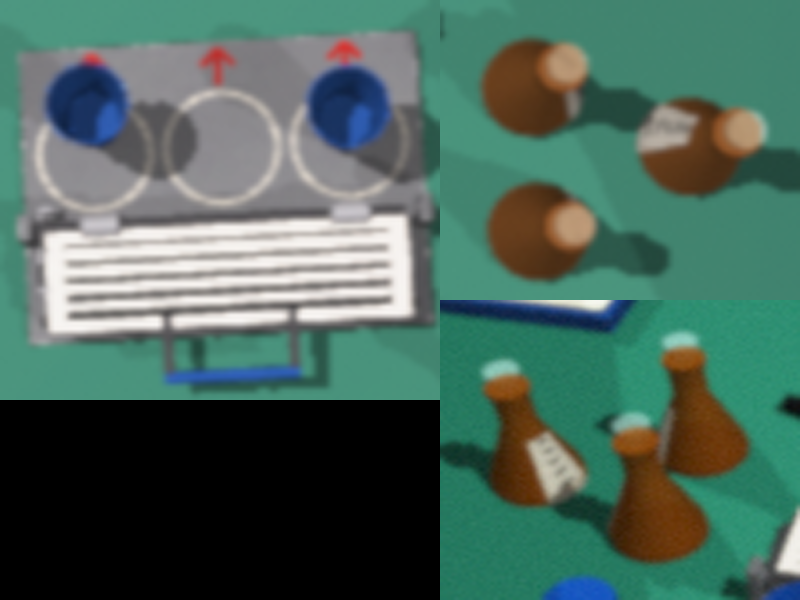

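```bash
cat >> h.py <<'E'
from scipy.optimize import minimize
CUP=[(0,.018),(.08,.033)]
FLASK=[(0,.040),(.012,.040),(.082,.015),(.122,.0165),(.128,.018),(.130,.014),(.148,.014)]
a_=np.linspace(0,2*np.pi,40)
def sil(n,prof,x,y,z0,S=4):
    m=np.zeros((384*S//1,512*S),np.uint8)
    ring=[np.array([proj(n,(x+rr*np.cos(t),y+rr*np.sin(t),z0+z)) for t in a_]) for z,rr in prof]
    for a,b in zip(ring[:-1],ring[1:]):
        h=cv2.convexHull(((np.vstack([a,b])+.5)*S*16).astype(np.int32).reshape(-1,1,2)); cv2.fillConvexPoly(m,h,1,shift=4)
    return cv2.resize(m.astype(np.float32),(512,384),interpolation=cv2.INTER_AREA)
def fit(masks,prof,x,y,z0):
    def c(p):
        e=0
        for n,m in masks.items():
            s=sil(n,prof,p[0],p[1],z0); e+=1-np.minimum(s,m).sum()/np.maximum(s,m).sum()
        return e
    o=minimize(c,[x,y],method="Nelder-Mead",options=dict(initial_simplex=[[x,y],[x+.01,y],[x,y+.01]],xatol=2e-4,fatol=1e-4,maxiter=60))
    return o.x,1-o.fun/len(masks)
def masks(label,cams_=("scene","top")):
    out={}
    for n in cams_:
        out[n]=[d["mask"].astype(np.float32) for d in finder.regions_of(n,label)]
    return out
def near(ms,n,X):
    u=proj(n,X); best=None;bd=15
    for m in ms[n]:
        ys,xs=np.where(m>0); d=np.hypot(xs.mean()-u[0],ys.mean()-u[1]) if len(xs) else 99
        if d<bd: best,bd=m,d
    return best
def locate(ms,prof,x,y,z0):
    d={n:near(ms,n,(x,y,z0+.05)) for n in ms}; d={n:m for n,m in d.items() if m is not None}
    if not d: return None
    return fit(d,prof,x,y,z0)+(list(d),)
def cone_az(n,u,v,x,y,z0):
    "azimuth of the flask flank point seen at a pixel"
    p,f=K(n);R=np.array(p["R"]); d=R.T@np.array([(u-p["cx"])/f,(v-p["cy"])/f,1]); o=-R.T@np.array(p["t"])
    s=np.linspace((z0+.085-o[2])/d[2],(z0-o[2])/d[2],400); P=o+s[:,None]*d
    rr=np.where(P[:,2]-z0<.012,.04,.04-.025*(P[:,2]-z0-.012)/.07); q=np.hypot(P[:,0]-x,P[:,1]-y)<rr
    if not q.any(): return None
    P=P[np.argmax(q)]; return np.degrees(np.arctan2(P[1]-y,P[0]-x)),P[2]-z0
def scale(n,im,x,y,z0):
    "azimuths of whitish pixels on the flank"
    b=proj(n,(x,y,z0+.04)); hsv=cv2.cvtColor(im,cv2.COLOR_RGB2HSV); az=[]
    for v in range(int(b[1])-25,int(b[1])+25):
        for u in range(int(b[0])-25,int(b[0])+25):
            if 0<=v<384 and 0<=u<512 and hsv[v,u,1]<110 and hsv[v,u,2]>110:
                a=cone_az(n,u,v,x,y,z0)
                if a and .005<a[1]<.075: az.append(a[0])
    if not az: return None
    az=np.array(az); m=np.degrees(np.angle(np.exp(1j*np.radians(az)).mean())); d=(az-m+180)%360-180
    return len(az),round(m,1),np.round(m+np.percentile(d,[5,95]),0)
E
python3 - <<'E'
from h import *
ims={n:cams.snapshot(n) for n in("scene","top")}
mc=masks("cup1"); mf=masks("flask1"); mt=masks("tray")
for x,y,z in[(.66,.065,.006),(.66,-.14,.006),(.593,.294,0)]: print("cup",locate(mc,CUP,x,y,z))
for x,y in[(.42,-.3),(.53,-.3),(.487,-.42)]:
    q=locate(mf,FLASK,x,y,0); print("flask",q)
    for n in ims: print(n,scale(n,ims[n],q[0][0],q[0][1],0))
for n in mt:
    ys,xs=np.where(mt[n][0]>0); P=np.array([px2w(n,u,v,.024)[:2] for u,v in zip(xs,ys)],np.float32); print("tray",cv2.minAreaRect(P))
E
```

```text
Traceback (most recent call last):
  File "h.py", line 46, in locate
    return fit(d,prof,x,y,z0)+(list(d),)
           ~~~^^^^^^^^^^^^^^^
  File "h.py", line 30, in fit
    o=minimize(c,[x,y],method="Nelder-Mead",options=dict(initial_simplex=[[x,y],[x+.01,y],[x,y+.01]],xatol=2e-4,fatol=1e-4,maxiter=60))
  File "h.py", line 28, in c
    s=sil(n,prof,p[0],p[1],z0); e+=1-np.minimum(s,m).sum()/np.maximum(s,m).sum()
  File "h.py", line 20, in sil
    ring=[np.array([proj(n,(x+rr*np.cos(t),y+rr*np.sin(t),z0+z)) for t in a_]) for z,rr in prof]
                    ~~~~^^^^^^^^^^^^^^^^^^^^^^^^^^^^^^^^^^^^^^^^
  File "h.py", line 11, in proj
    p,f=K(n); c=np.array(p["R"])@np.array(X)+np.array(p["t"]); return np.array([p["cx"]+f*c[0]/c[2],p["cy"]+f*c[1]/c[2]])
        ~^^^
  File "h.py", line 4, in K
    p=cams.camera_params(n); f=192/np.tan(np.radians(p["vfov"])/2); return p,f
ValueError: time passes only in moves, steps and waits
```

Too many parameter calls; cache them.

```bash
sed -i 's/^import numpy as np, cv2/import numpy as np, cv2, functools/; s/^def K(n):/@functools.lru_cache(None)\ndef K(n):/' h.py
cat >> h.py <<'E'
_s=status.get_state
def yaw_of(q):
    from scipy.spatial.transform import Rotation as Ro
    return Ro.from_quat(q).as_matrix()
def plan(pts,grip,state=None,n=None):
    "pts: list of (x,y,z_grasp,closing azimuth deg or None, steps). prints rows"
    from scipy.spatial.transform import Rotation as Ro
    s=state or _s(); p=np.array(s["tool_pos"]); R=yaw_of(s["eef_rot"]); 
    for P in pts:
        t=np.array([P[0],P[1],P[2]+r.grip_depth]); yt=R[:,1]; 
        cur=np.degrees(np.arctan2(yt[1],yt[0])); dz=0
        if P[3] is not None:
            dz=(P[3]-cur+90)%180-90
            if len(P)>4: dz=P[3]-cur; dz=(dz+180)%360-180
        Rt=Ro.from_euler("z",dz,degrees=True).as_matrix()
        y=Rt@np.array([yt[0],yt[1],0]); y/=np.linalg.norm(y); z=np.array([0,0,-1.]); x=np.cross(y,z); G=np.stack([x,y,z],1)
        k=max(1,int(np.ceil(max(np.linalg.norm(t-p)/.06,abs(dz)/10.5))))
        for i in range(k):
            d=(t-p)/(k-i); row=np.round(R.T@d,3); p=p+R@row
            rv=(Ro.from_matrix(R.T@G)).as_rotvec(degrees=True)/(k-i); rv=np.round(rv,1); R=R@Ro.from_rotvec(rv,degrees=True).as_matrix()
            print([grip]+[float(v)+0 for v in row]+[float(v)+0 for v in rv])
        print("--",P)
E
cat > m.py <<'E'
from h import *
np.set_printoptions(precision=4,suppress=True)
ims={n:cams.snapshot(n) for n in("scene","top")}
mc=masks("cup1"); mf=masks("flask1"); mt=masks("tray")
for x,y,z in[(.66,.065,.006),(.66,-.14,.006),(.593,.294,0)]: print("cup",locate(mc,CUP,x,y,z))
for x,y in[(.42,-.3),(.53,-.3),(.487,-.42)]:
    q=locate(mf,FLASK,x,y,0); print("flask",q)
    if q:
        for n in ims: print(n,scale(n,ims[n],q[0][0],q[0][1],0))
for n in mt:
    ys,xs=np.where(mt[n][0]>0); P=np.array([px2w(n,u,v,.024)[:2] for u,v in zip(xs,ys)],np.float32); print("tray",cv2.minAreaRect(P))
plan([(.593,.294,.2,None)],100)
E
python3 m.py
```

```text
cup (array([0.6636, 0.0644]), np.float64(0.9026954174041748), ['scene', 'top'])
cup (array([ 0.6619, -0.1374]), np.float64(0.9272369146347046), ['scene', 'top'])
cup (array([0.6079, 0.2974]), np.float64(0.8936777412891388), ['scene', 'top'])
flask (array([ 0.4148, -0.3113]), np.float64(0.9003256261348724), ['scene', 'top'])
scene None
top (29, np.float64(-74.0), array([-108.,  -41.]))
flask (array([ 0.5327, -0.3072]), np.float64(0.9160881638526917), ['scene', 'top'])
scene None
top (36, np.float64(-64.9), array([-125.,   31.]))
flask (array([ 0.4851, -0.4323]), np.float64(0.9334927499294281), ['scene', 'top'])
scene (226, np.float64(63.6), array([33., 99.]))
top (141, np.float64(69.6), array([ 31., 101.]))
tray ((0.4522533714771271, 0.34714388847351074), (0.16265353560447693, 0.18408693373203278), 75.86312866210938)
tray ((0.44423672556877136, 0.3459547758102417), (0.1688237339258194, 0.15870830416679382), 76.35688781738281)
[100, -0.052, -0.017, 0.006, 0.0, 0.0, 0.0]
[100, -0.052, -0.017, 0.006, 0.0, 0.0, 0.0]
[100, -0.052, -0.017, 0.006, 0.0, 0.0, 0.0]
[100, -0.052, -0.017, 0.007, 0.0, 0.0, 0.0]
[100, -0.052, -0.017, 0.006, 0.0, 0.0, 0.0]
[100, -0.051, -0.017, 0.007, 0.0, 0.0, 0.0]
[100, -0.052, -0.018, 0.006, 0.0, 0.0, 0.0]
[100, -0.051, -0.017, 0.007, 0.0, 0.0, 0.0]
[100, -0.052, -0.018, 0.006, 0.0, 0.0, 0.0]
-- (0.593, 0.294, 0.2, None)
```

```bash
python3 - <<'E'
from h import *
plan([(.608,.297,.2,None),(.608,.297,.076,None)],100)
E
```

```text
[100, -0.053, -0.016, 0.006, 0.0, 0.0, 0.0]
[100, -0.053, -0.016, 0.006, 0.0, 0.0, 0.0]
[100, -0.053, -0.016, 0.006, 0.0, 0.0, 0.0]
[100, -0.053, -0.017, 0.007, 0.0, 0.0, 0.0]
[100, -0.053, -0.016, 0.006, 0.0, 0.0, 0.0]
[100, -0.054, -0.017, 0.007, 0.0, 0.0, 0.0]
[100, -0.053, -0.016, 0.006, 0.0, 0.0, 0.0]
[100, -0.054, -0.017, 0.007, 0.0, 0.0, 0.0]
[100, -0.053, -0.016, 0.006, 0.0, 0.0, 0.0]
-- (0.608, 0.297, 0.2, None)
[100, 0.0, 0.0, 0.041, 0.0, 0.0, 0.0]
[100, 0.0, 0.0, 0.042, 0.0, 0.0, 0.0]
[100, 0.0, 0.0, 0.041, 0.0, 0.0, 0.0]
-- (0.608, 0.297, 0.076, None)
```

Call:
play_rows:
  rows:
    - [100,-0.06,-0.018,0.006,0,0,0]
    - [100,-0.06,-0.018,0.007,0,0,0]
    - [100,-0.06,-0.018,0.007,0,0,0]
    - [100,-0.06,-0.019,0.008,0,0,0]
    - [100,-0.06,-0.019,0.008,0,0,0]
    - [100,-0.06,-0.019,0.008,0,0,0]
    - [100,-0.06,-0.019,0.007,0,0,0]
    - [100,-0.059,-0.019,0.007,0,0,0]

```text
clock: 2.9
tool_pos: [0.6048, 0.297, 0.3472]
eef_rot: [0.164, 0.986, 0.0, 0.0]
contact_force: [-0.1, 0.6, 0.3]
opening: 1.005
finger_force: 0.0
```

```bash
python3 - <<'E'
from h import *
plan([(.608,.297,.2,None),(.608,.297,.076,None)],100)
E
```

```text
[100, -0.003, 0.001, 0.0, 0.0, 0.0, 0.0]
-- (0.608, 0.297, 0.2, None)
[100, 0.0, 0.0, 0.041, 0.0, 0.0, 0.0]
[100, 0.0, 0.0, 0.041, 0.0, 0.0, 0.0]
[100, 0.0, 0.0, 0.042, 0.0, 0.0, 0.0]
-- (0.608, 0.297, 0.076, None)
```

Call:
play_rows:
  rows:
    - [100,0,0,0.042,0,0,0]
    - [100,0,0,0.041,0,0,0]
    - [100,0,0,0.041,0,0,0]
    - [100,0,0,0,0,0,0]
    - [60,0,0,0,0,0,0]
    - [60,0,0,0,0,0,0]
    - [60,0,0,0,0,0,0]
    - [60,0,0,0,0,0,0]
  grip_force: 12

```text
clock: 3.9
tool_pos: [0.6038, 0.2986, 0.2251]
eef_rot: [0.164, 0.986, 0.001, 0.001]
contact_force: [-0.3, 0.1, 6.5]
opening: 0.712
finger_force: 11.3
```

```bash
python3 - <<'E'
from h import *
plan([(.608,.297,.2,None),(.443,.347,.2,None),(.443,.347,.082,None)],60)
E
```

```text
[60, -0.002, 0.0, -0.041, 0.0, 0.0, 0.0]
[60, -0.001, 0.0, -0.041, 0.1, 0.1, 0.0]
[60, -0.002, 0.0, -0.04, 0.0, 0.0, 0.0]
-- (0.608, 0.297, 0.2, None)
[60, 0.058, -0.002, 0.0, 0.0, 0.0, 0.0]
[60, 0.057, -0.002, 0.0, 0.0, 0.0, 0.0]
[60, 0.058, -0.002, 0.0, 0.0, 0.0, 0.0]
-- (0.443, 0.347, 0.2, None)
[60, 0.0, 0.0, 0.059, 0.0, 0.0, 0.0]
[60, 0.0, 0.0, 0.059, 0.0, 0.0, 0.0]
-- (0.443, 0.347, 0.082, None)
```

Call:
play_rows:
  rows:
    - [60,0,0,-0.02,0,0,0]
    - [60,0,0,-0.04,0,0,0]
    - [60,0,0,-0.05,0,0,0]
    - [60,0,0,-0.014,0,0,0]
    - [60,0,0,0,0,0,0]

```text
clock: 4.53
tool_pos: [0.6033, 0.2983, 0.3487]
eef_rot: [0.164, 0.986, 0.001, 0.001]
contact_force: [-0.2, -0.4, -0.2]
opening: 0.71
finger_force: 11.9
```

```bash
python3 - <<'E'
from h import *
s=save("scene","s1.png");t=save("top","t1.png")
R=lambda a:cv2.resize(a,(400,400),interpolation=cv2.INTER_CUBIC)
u=proj("scene",(.608,.297,.2)).astype(int);v=proj("top",(.608,.297,.2)).astype(int);print(u,v)
c=lambda im,p:R(im[max(0,p[1]-50):p[1]+50,p[0]-50:p[0]+50,::-1])
cv2.imwrite("pics/c2.png",np.hstack([c(s,u),c(t,v)]))
plan([(.443,.347,.2,None),(.443,.347,.082,None)],60)
E
```

```text
[398 217] [134 140]
[60, 0.056, -0.002, 0.0, 0.0, 0.0, 0.0]
[60, 0.055, -0.002, 0.0, -0.1, 0.0, 0.0]
[60, 0.056, -0.001, -0.001, 0.0, -0.1, 0.0]
-- (0.443, 0.347, 0.2, None)
[60, 0.0, 0.0, 0.059, 0.0, 0.0, 0.0]
[60, 0.0, 0.0, 0.059, 0.0, 0.0, 0.0]
-- (0.443, 0.347, 0.082, None)
```

View pics/c2.png

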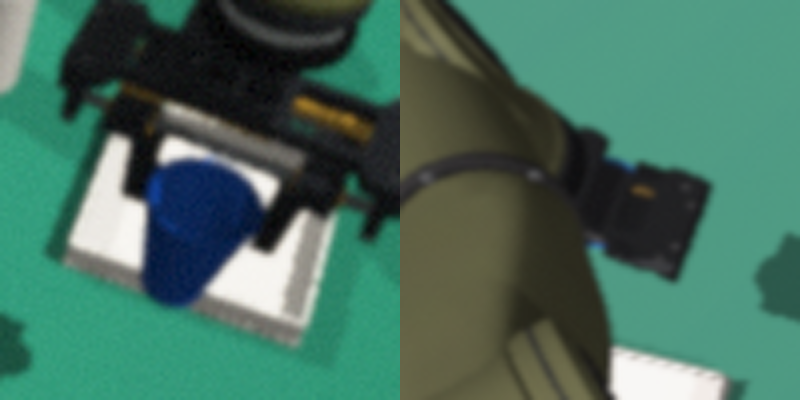

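Call:
play_rows:
  rows:
    - [60,0.056,-0.002,0,0,0,0]
    - [60,0.055,-0.002,0,0,0,0]
    - [60,0.056,-0.001,0,0,0,0]
    - [60,0,0,0,0,0,0]
    - [60,0,0,0.05,0,0,0]
    - [60,0,0,0.05,0,0,0]
    - [60,0,0,0.012,0,0,0]
    - [60,0,0,0,0,0,0]

```text
clock: 5.62
tool_pos: [0.444, 0.3473, 0.2347]
eef_rot: [0.164, 0.986, -0.001, -0.0]
contact_force: [-0.2, -0.3, -0.2]
opening: 0.713
finger_force: 11.9
```

```bash
python3 - <<'E'
from h import *
plan([(.443,.347,.082,None)],60)
E
```

```text
[60, 0.001, -0.001, 0.005, -0.1, 0.0, 0.0]
-- (0.443, 0.347, 0.082, None)
```

Call:
play_rows:
  rows:
    - [60,0,0,0.004,0,0,0]
    - [60,0,0,0.002,0,0,0]
    - [60,0,0,0,0,0,0]
    - [100,0,0,0,0,0,0]
    - [100,0,0,0,0,0,0]
    - [100,0,0,0,0,0,0]
    - [100,0,0,-0.06,0,0,0]
    - [100,0,0,-0.06,0,0,0]

```text
clock: 6.62
tool_pos: [0.4434, 0.3475, 0.35]
eef_rot: [0.164, 0.986, -0.001, -0.001]
contact_force: [0.6, 1.0, -0.0]
opening: 1.004
finger_force: 0.0
```

```bash
python3 - <<'E'
from h import *
save("scene","s2.png");save("top","t2.png")
m=masks("cup1"); 
for x,y,z in[(.664,.064,.006),(.662,-.137,.006),(.444,.347,.004)]: print("cup",locate(m,CUP,x,y,z))
plan([(.6636,.0644,.2,90),(.6636,.0644,.082,None)],100)
E
```

```text
cup (array([0.66345418, 0.06510875]), np.float64(0.9275936186313629), ['scene', 'top'])
cup (array([ 0.66470906, -0.13623677]), np.float64(0.9009953141212463), ['scene', 'top'])
cup (array([0.44737491, 0.34536507]), np.float64(0.5380681455135345), ['scene', 'top'])
[100, -0.05, -0.033, 0.001, 0.0, 0.0, -3.2]
[100, -0.048, -0.035, 0.0, 0.0, 0.0, -3.1]
[100, -0.046, -0.038, 0.001, 0.0, 0.0, -3.2]
[100, -0.044, -0.041, 0.0, 0.0, 0.0, -3.1]
[100, -0.042, -0.043, 0.001, 0.0, 0.1, -3.2]
[100, -0.039, -0.045, 0.0, 0.1, 0.0, -3.1]
-- (0.6636, 0.0644, 0.2, 90)
[100, 0.0, 0.0, 0.059, 0.0, 0.0, 0.0]
[100, 0.0, 0.0, 0.059, 0.0, 0.0, 0.0]
-- (0.6636, 0.0644, 0.082, None)
```

Call:
play_rows:
  rows:
    - [100,-0.05,-0.033,0,0,0,-3.1]
    - [100,-0.048,-0.035,0,0,0,-3.1]
    - [100,-0.046,-0.038,0,0,0,-3.1]
    - [100,-0.044,-0.041,0,0,0,-3.1]
    - [100,-0.042,-0.043,0,0,0,-3.1]
    - [100,-0.039,-0.045,0,0,0,-3.1]
    - [100,0,0,0.03,0,0,0]
    - [100,0,0,0,0,0,0]

```text
clock: 7.82
tool_pos: [0.6615, 0.063, 0.315]
eef_rot: [0.003, 1.0, -0.001, -0.004]
contact_force: [-0.9, 0.2, -0.2]
opening: 1.004
finger_force: 0.0
```

```bash
python3 - <<'E'
from h import *
plan([(.6636,.0644,.081,90)],100)
E
```

```text
[100, -0.001, 0.001, 0.043, 0.0, -0.2, -0.2]
[100, -0.002, 0.001, 0.044, -0.1, -0.3, -0.1]
-- (0.6636, 0.0644, 0.081, 90)
```

Call:
play_rows:
  rows:
    - [100,-0.001,0.001,0.043,0,-0.2,-0.1]
    - [100,-0.002,0.001,0.041,0,-0.3,-0.1]
    - [100,0,0,0,0,0,0]
    - [60,0,0,0,0,0,0]
    - [60,0,0,0,0,0,0]
    - [60,0,0,0,0,0,0]
    - [60,0,0,0,0,0,0]

```text
clock: 8.7
tool_pos: [0.6671, 0.0659, 0.2371]
eef_rot: [0.001, 1.0, 0.0, 0.006]
contact_force: [-0.2, -1.6, 6.4]
opening: 0.73
finger_force: 13.7
```

Call:
play_rows:
  rows:
    - [60,0,0,-0.02,0,0,0]
    - [60,0,0,-0.05,0,0,0]
    - [60,0,0,-0.06,0,0,0]
    - [60,0,0,-0.04,0,0,0]

```text
clock: 9.2
tool_pos: [0.6647, 0.066, 0.4096]
eef_rot: [0.001, 1.0, 0.001, 0.006]
contact_force: [0.7, -0.3, -0.8]
opening: 0.734
finger_force: 13.5
```

```bash
python3 - <<'E'
from h import *
plan([(.444,.347,.25,None)],60)
E
```

```text
[60, 0.037, 0.047, 0.002, 0.0, 0.1, 0.0]
[60, 0.037, 0.047, 0.002, 0.0, 0.1, 0.0]
[60, 0.037, 0.047, 0.002, 0.0, 0.1, 0.0]
[60, 0.037, 0.047, 0.002, 0.0, 0.1, 0.0]
[60, 0.037, 0.046, 0.001, 0.0, 0.2, 0.0]
[60, 0.036, 0.047, 0.002, 0.1, 0.1, 0.0]
-- (0.444, 0.347, 0.25, None)
```

Call:
play_rows:
  rows:
    - [60,0.037,0.047,0.002,0,0,0]
    - [60,0.037,0.047,0.002,0,0,0]
    - [60,0.037,0.047,0.002,0,0,0]
    - [60,0.037,0.047,0.002,0,0,0]
    - [60,0.037,0.046,0.001,0,0.2,0]
    - [60,0.036,0.047,0.002,0,0.2,0]
    - [60,0,0,0.04,0,0,0]
    - [60,0,0,0,0,0,0]

```text
clock: 10.2
tool_pos: [0.4433, 0.3466, 0.3514]
eef_rot: [0.0, 1.0, -0.002, -0.001]
contact_force: [0.4, -0.9, 0.4]
opening: 0.735
finger_force: 13.4
```

```bash
python3 - <<'E'
from h import *
plan([(.444,.347,.125,None)],60)
E
```

```text
[60, 0.0, 0.0, 0.04, -0.1, 0.0, 0.0]
[60, -0.001, 0.001, 0.039, -0.1, -0.1, 0.0]
-- (0.444, 0.347, 0.125, None)
```

Call:
play_rows:
  rows:
    - [60,0,0,0.04,0,0,0]
    - [60,0,0,0.035,0,0,0]
    - [60,0,0,0.008,0,0,0]
    - [60,0,0,0.005,0,0,0]
    - [60,0,0,0,0,0,0]

```text
clock: 10.82
tool_pos: [0.4451, 0.3473, 0.2657]
eef_rot: [0.001, 1.0, 0.001, 0.002]
contact_force: [0.7, -0.1, 0.5]
opening: 0.732
finger_force: 12.7
```

Call:
play_rows:
  rows:
    - [60,0,0,0.003,0,0,0]
    - [60,0,0,0.003,0,0,0]
    - [60,0,0,0,0,0,0]

```text
clock: 11.2
tool_pos: [0.4457, 0.3481, 0.2605]
eef_rot: [0.001, 1.0, 0.002, 0.003]
contact_force: [0.9, -0.1, 10.1]
opening: 0.73
finger_force: 12.5
```

Touching (10 N up): nested. Release, rise, look.

Call:
play_rows:
  rows:
    - [100,0,0,0,0,0,0]
    - [100,0,0,0,0,0,0]
    - [100,0,0,0,0,0,0]
    - [100,0,0,-0.05,0,0,0]
    - [100,0,0,-0.05,0,0,0]
    - [100,0,0,0,0,0,0]

```text
clock: 11.95
tool_pos: [0.4451, 0.3481, 0.3619]
eef_rot: [0.001, 1.0, 0.003, 0.003]
contact_force: [-0.4, -0.1, 0.3]
opening: 1.005
finger_force: 0.0
```

```bash
python3 - <<'E'
from h import *
plan([(.6636,-.137,.25,None)],100)
E
```

```text
[100, -0.024, -0.054, -0.004, 0.0, 0.0, 0.0]
[100, -0.024, -0.054, -0.004, 0.0, 0.0, 0.0]
[100, -0.025, -0.054, -0.004, 0.0, 0.1, 0.0]
[100, -0.024, -0.054, -0.004, 0.1, 0.0, 0.0]
[100, -0.025, -0.054, -0.004, 0.0, 0.1, 0.0]
[100, -0.024, -0.054, -0.004, 0.1, 0.0, 0.0]
[100, -0.025, -0.054, -0.004, 0.0, 0.1, 0.0]
[100, -0.024, -0.053, -0.004, 0.1, 0.0, 0.0]
[100, -0.025, -0.054, -0.004, 0.0, 0.1, 0.0]
-- (0.6636, -0.137, 0.25, None)
```

Call:
play_rows:
  rows:
    - [100,-0.024,-0.054,0,0,0,0]
    - [100,-0.024,-0.054,0,0,0,0]
    - [100,-0.025,-0.054,0,0,0.1,0]
    - [100,-0.024,-0.054,0,0,0,0]
    - [100,-0.025,-0.054,0,0,0.1,0]
    - [100,-0.024,-0.054,0,0.1,0,0]
    - [100,-0.025,-0.054,0,0,0.1,0]
    - [100,-0.024,-0.053,0,0.1,0,0]

```text
clock: 12.95
tool_pos: [0.6388, -0.0862, 0.3571]
eef_rot: [0.001, 1.0, -0.002, -0.003]
contact_force: [0.8, 0.3, 0.3]
opening: 0.997
finger_force: 0.0
```

Call:
play_rows:
  rows:
    - [100,-0.024,-0.054,0.02,0,0,0]
    - [100,0,0,0.02,0,0,0]
    - [100,0,0,0,0,0,0]

```text
clock: 13.32
tool_pos: [0.6611, -0.1376, 0.3155]
eef_rot: [0.001, 1.0, -0.001, -0.005]
contact_force: [-0.1, 0.1, -0.1]
opening: 0.999
finger_force: 0.0
```

```bash
python3 - <<'E'
from h import *
plan([(.6636,-.137,.088,90)],100)
s=save("scene","s3.png");t=save("top","t3.png")
m=masks("cup1"); print([int(a.sum()) for a in m["scene"]],[int(a.sum()) for a in m["top"]])
ST=lambda k:[(26*.001*0,.018),(.08+.026*(k-1),.033)]
print(locate(m,CUP,.664,-.137,.006))
print(locate(m,[(0,.018),(.08,.033),(.0801,.028),(.106,.033)],.445,.347,.004))
R=lambda im,n:(lambda u:cv2.resize(im[u[1]-40:u[1]+40,u[0]-40:u[0]+40,::-1],(400,400),interpolation=cv2.INTER_CUBIC))(proj(n,(.444,.347,.06)).astype(int))
cv2.imwrite("pics/c3.png",np.hstack([R(s,"scene"),R(t,"top")]))
E
```

```text
[100, -0.002, 0.0, 0.04, 0.0, -0.3, 0.0]
[100, -0.001, 0.001, 0.04, -0.1, -0.3, -0.1]
-- (0.6636, -0.137, 0.088, 90)
[466, 600, 304] [184, 416, 2586]
(array([ 0.66172163, -0.13752914]), np.float64(0.6998909413814545), ['scene', 'top'])
(array([0.44799976, 0.34723453]), np.float64(0.5944221615791321), ['scene', 'top'])
```

View pics/c3.png

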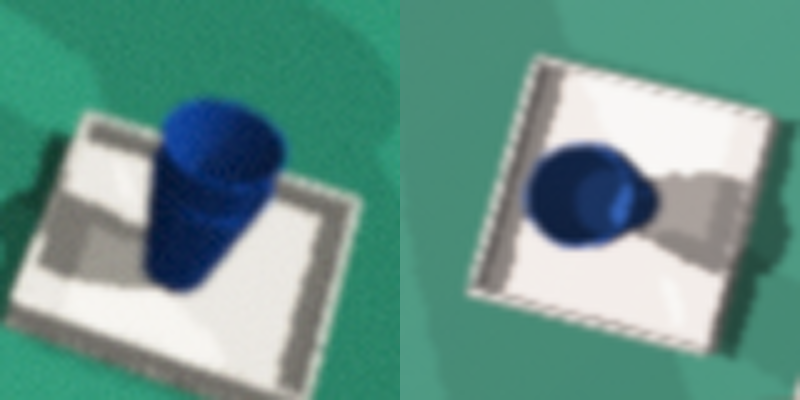

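Call:
play_rows:
  rows:
    - [100,-0.002,0,0.042,0,-0.3,0]
    - [100,-0.001,0.001,0.042,0,-0.3,0]
    - [100,0,0,0,0,0,0]
    - [60,0,0,0,0,0,0]
    - [60,0,0,0,0,0,0]
    - [60,0,0,0,0,0,0]
    - [60,0,0,0,0,0,0]

```text
clock: 14.4
tool_pos: [0.6662, -0.1378, 0.2366]
eef_rot: [0.001, 1.0, -0.002, 0.005]
contact_force: [0.9, -0.1, 7.1]
opening: 0.718
finger_force: 12.0
```

Call:
play_rows:
  rows:
    - [60,0,0,-0.02,0,0,0]
    - [60,0,0,-0.05,0,0,0]
    - [60,0,0,-0.06,0,0,0]
    - [60,0,0,-0.06,0,0,0]
    - [60,0,0,0,0,0,0]

```text
clock: 15.02
tool_pos: [0.6652, -0.1365, 0.4319]
eef_rot: [0.001, 1.0, -0.002, 0.009]
contact_force: [-0.0, -0.8, -1.3]
opening: 0.715
finger_force: 12.0
```

```bash
python3 - <<'E'
from h import *
plan([(.4455,.348,.27,90)],60)
E
```

```text
[60, 0.025, 0.054, 0.001, 0.0, 0.1, 0.0]
[60, 0.024, 0.054, 0.001, 0.0, 0.1, 0.0]
[60, 0.025, 0.054, 0.001, 0.0, 0.1, 0.0]
[60, 0.024, 0.054, 0.001, 0.0, 0.1, 0.0]
[60, 0.025, 0.054, 0.001, 0.0, 0.1, 0.0]
[60, 0.024, 0.054, 0.001, -0.1, 0.1, 0.0]
[60, 0.025, 0.053, 0.001, 0.0, 0.2, 0.0]
[60, 0.024, 0.054, 0.002, -0.1, 0.1, -0.1]
[60, 0.025, 0.053, 0.001, 0.0, 0.2, 0.0]
-- (0.4455, 0.348, 0.27, 90)
```

Call:
play_rows:
  rows:
    - [60,0.025,0.054,0,0,0.1,0]
    - [60,0.025,0.054,0,0,0.1,0]
    - [60,0.025,0.054,0,0,0.1,0]
    - [60,0.024,0.054,0,0,0.1,0]
    - [60,0.025,0.054,0,0,0.1,0]
    - [60,0.024,0.054,0,0,0.1,0]
    - [60,0.025,0.053,0,0,0.2,0]
    - [60,0.024,0.054,0,0,0.2,0]

```text
clock: 16.02
tool_pos: [0.4664, 0.2954, 0.4228]
eef_rot: [0.001, 1.0, -0.002, -0.006]
contact_force: [0.5, -0.3, -0.9]
opening: 0.717
finger_force: 12.0
```

Call:
play_rows:
  rows:
    - [60,0.025,0.053,0.03,0,0.1,0]
    - [60,0,0,0.03,0,0,0]
    - [60,0,0,0,0,0,0]

```text
clock: 16.4
tool_pos: [0.4423, 0.3438, 0.3626]
eef_rot: [0.0, 1.0, -0.004, -0.008]
contact_force: [0.3, -0.8, 0.8]
opening: 0.721
finger_force: 12.0
```

```bash
python3 - <<'E'
from h import *
plan([(.4455,.348,.145,90)],60)
E
```

```text
[60, -0.002, 0.002, 0.035, -0.2, -0.5, 0.0]
[60, -0.002, 0.003, 0.035, -0.3, -0.5, 0.0]
-- (0.4455, 0.348, 0.145, 90)
```

Call:
play_rows:
  rows:
    - [60,-0.002,0.002,0.035,-0.2,-0.4,0]
    - [60,-0.001,0.002,0.033,-0.2,-0.4,0]
    - [60,0,0,0.004,0,0,0]
    - [60,0,0,0,0,0,0]

```text
clock: 16.9
tool_pos: [0.4466, 0.348, 0.2938]
eef_rot: [0.002, 1.0, 0.002, 0.001]
contact_force: [0.9, -0.0, -0.2]
opening: 0.72
finger_force: 12.0
```

Call:
play_rows:
  rows:
    - [60,0,0,0.004,0,0,0]
    - [60,0,0,0.005,0,0,0]
    - [60,0,0,0,0,0,0]

```text
clock: 17.27
tool_pos: [0.4466, 0.3489, 0.2851]
eef_rot: [0.001, 1.0, 0.003, 0.002]
contact_force: [-0.1, 0.5, 7.6]
opening: 0.716
finger_force: 11.6
```

Call:
play_rows:
  rows:
    - [100,0,0,0,0,0,0]
    - [100,0,0,0,0,0,0]
    - [100,0,0,0,0,0,0]
    - [100,0,0,-0.06,0,0,0]
    - [100,0,0,-0.06,0,0,0]
    - [100,0,0,0,0,0,0]

```text
clock: 18.02
tool_pos: [0.4463, 0.3493, 0.4081]
eef_rot: [0.001, 1.0, 0.005, 0.004]
contact_force: [-0.0, -0.2, -1.2]
opening: 0.997
finger_force: 0.0
```

```bash
python3 - <<'E'
from h import *
plan([(.456,-.0496,.2,3.1)],30)
E
```

```text
[30, -0.001, -0.044, 0.006, 0.1, 0.0, 9.6]
[30, -0.009, -0.044, 0.006, 0.1, 0.0, 9.6]
[30, -0.016, -0.042, 0.007, 0.1, 0.0, 9.7]
[30, -0.022, -0.038, 0.007, 0.1, 0.0, 9.6]
[30, -0.028, -0.034, 0.007, 0.1, 0.0, 9.7]
[30, -0.034, -0.029, 0.006, 0.1, 0.0, 9.6]
[30, -0.038, -0.023, 0.007, 0.1, 0.0, 9.7]
[30, -0.041, -0.016, 0.007, 0.1, 0.0, 9.6]
[30, -0.044, -0.008, 0.006, 0.0, 0.0, 9.7]
-- (0.456, -0.0496, 0.2, 3.1)
```

Call:
play_rows:
  rows:
    - [100,-0.001,-0.044,0,0.1,0,9.6]
    - [60,-0.009,-0.044,0,0.1,0,9.6]
    - [30,-0.016,-0.042,0,0.1,0,9.7]
    - [30,-0.022,-0.038,0,0.1,0,9.6]
    - [30,-0.028,-0.034,0,0.1,0,9.7]
    - [30,-0.034,-0.029,0.01,0.1,0,9.6]
    - [30,-0.038,-0.023,0.02,0.1,0,9.7]
    - [30,-0.041,-0.016,0.03,0.1,0,9.6]

```text
clock: 19.02
tool_pos: [0.4529, -0.0086, 0.3435]
eef_rot: [0.626, 0.78, -0.004, 0.0]
contact_force: [0.7, -0.0, -0.7]
opening: 0.3
finger_force: 0.0
```

Call:
play_rows:
  rows:
    - [30,-0.044,-0.008,0,0,0,9.7]
    - [30,0,0,0,0,0,0]
    - [30,0,0,0,0,0,0]

```text
clock: 19.4
tool_pos: [0.4548, -0.0513, 0.3441]
eef_rot: [0.687, 0.727, -0.005, -0.001]
contact_force: [0.5, 0.1, -0.5]
opening: 0.299
finger_force: 0.0
```

```bash
python3 - <<'E'
from h import *
plan([(.456,-.0496,.12,3.1),(.456,-.0496,.043,3.1)],30)
save("top","t4.png")
m=masks("cup1"); s=save("scene","s4.png")
b=[(w(n,d["at"]).round(3),round(d["score"],2)) for n in("scene","top") for d in finder.spot_in(n,"screen_bar")]; print(b)
u=proj("scene",(.446,.347,.08)).astype(int)
a=cv2.resize(s[u[1]-50:u[1]+50,u[0]-50:u[0]+50,::-1],(400,400),interpolation=cv2.INTER_CUBIC)
u=proj("scene",(.456,-.05,.08)).astype(int)
c=cv2.resize(s[u[1]-50:u[1]+50,u[0]-50:u[0]+50,::-1],(400,400),interpolation=cv2.INTER_CUBIC)
cv2.imwrite("pics/c4.png",np.hstack([a,c]))
E
```

```text
[30, 0.001, 0.001, 0.038, -0.2, 0.2, 0.0]
[30, 0.001, 0.001, 0.039, -0.2, 0.1, 0.1]
-- (0.456, -0.0496, 0.12, 3.1)
[30, 0.0, 0.0, 0.038, 0.0, 0.0, 0.0]
[30, 0.0, 0.0, 0.039, 0.0, 0.0, 0.0]
-- (0.456, -0.0496, 0.043, 3.1)
[(array([ 0.543, -0.045,  0.039]), 0.96), (array([ 0.545, -0.113,  0.036]), 0.59)]
```

View pics/c4.png

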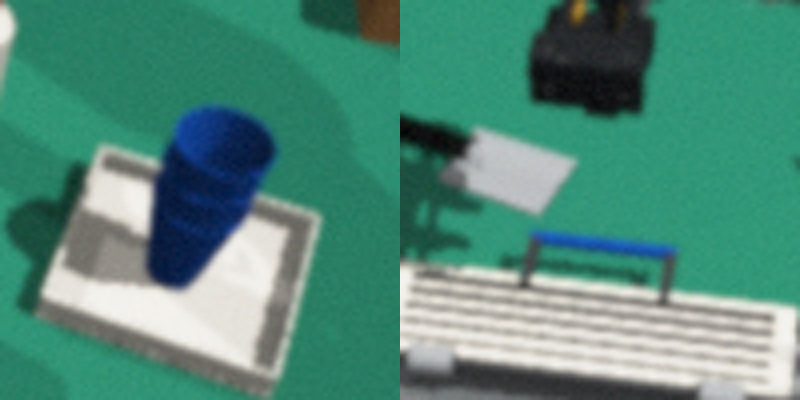

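Call:
play_rows:
  rows:
    - [30,0.001,0.001,0.05,-0.2,0.2,0]
    - [30,0.001,0.001,0.05,-0.2,0.1,0]
    - [30,0,0,0.04,0,0,0]
    - [30,0,0,0.014,0,0,0]
    - [30,0,0,0,0,0,0]

```text
clock: 20.32
tool_pos: [0.4569, -0.0501, 0.1907]
eef_rot: [0.688, 0.726, -0.001, -0.0]
contact_force: [0.9, 0.2, 0.3]
opening: 0.3
finger_force: 0.0
```

Now close on the bar and work out the arc.

Call:
play_rows:
  rows:
    - [2,0,0,0,0,0,0]
    - [2,0,0,0,0,0,0]
    - [2,0,0,0,0,0,0]
    - [2,0,0,0,0,0,0]
  grip_force: 25

```text
clock: 20.82
tool_pos: [0.4576, -0.0504, 0.1921]
eef_rot: [0.688, 0.726, 0.001, 0.001]
contact_force: [1.1, 0.1, 8.9]
opening: 0.101
finger_force: 25.0
```

```bash
python3 - <<'E'
from h import *
R=yaw_of(status.get_state()["eef_rot"]); ax=np.array([.9985,.055,0]); th=np.linspace(0,1.45,13)
P=-.125*np.cos(th)[:,None]*ax+.125*np.sin(th)[:,None]*np.array([0,0,1])
print((np.diff(P,axis=0)@R).round(3).tolist())
E
```

```text
[[-0.0, 0.001, -0.015], [-0.0, 0.003, -0.015], [-0.0, 0.005, -0.014], [-0.0, 0.006, -0.014], [-0.0, 0.008, -0.013], [-0.0, 0.009, -0.012], [-0.0, 0.011, -0.011], [0.0, 0.012, -0.009], [0.0, 0.013, -0.008], [0.0, 0.014, -0.006], [0.0, 0.014, -0.004], [0.0, 0.015, -0.003]]
```

Call:
play_rows:
  rows:
    - [2,0,0.001,-0.015,0,0,0]
    - [2,0,0.003,-0.015,0,0,0]
    - [2,0,0.005,-0.014,0,0,0]
    - [2,0,0.006,-0.014,0,0,0]
    - [2,0,0.008,-0.013,0,0,0]
    - [2,0,0.009,-0.012,0,0,0]

```text
clock: 21.58
tool_pos: [0.4874, -0.0487, 0.2748]
eef_rot: [0.688, 0.726, -0.002, -0.001]
contact_force: [0.1, -0.7, -2.9]
opening: 0.102
finger_force: 25.0
```

Call:
play_rows:
  rows:
    - [2,0,0.011,-0.011,0,0,0]
    - [2,0,0.012,-0.009,0,0,0]
    - [2,0,0.013,-0.008,0,0,0]
    - [2,0,0.014,-0.006,0,0,0]
    - [2,0,0,0,0,0,0]

```text
clock: 22.2
tool_pos: [0.537, -0.046, 0.3106]
eef_rot: [0.688, 0.726, -0.002, -0.001]
contact_force: [-8.0, 0.1, 18.2]
opening: 0.11
finger_force: 25.0
```

```bash
python3 - <<'E'
from h import *
s=save("scene","s5.png");u=proj("scene",(.55,-.05,.08)).astype(int)
cv2.imwrite("pics/c5.png",cv2.resize(s[u[1]-60:u[1]+60,u[0]-75:u[0]+75,::-1],(600,480),interpolation=cv2.INTER_CUBIC))
E
```

```text
(no output)
```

View pics/c5.png

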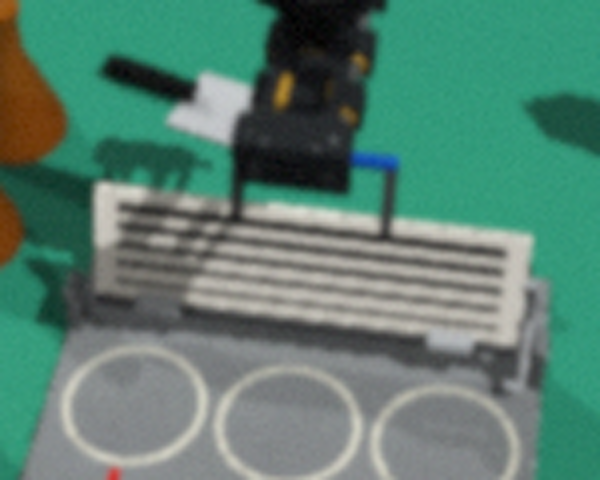

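Call:
play_rows:
  rows:
    - [2,0,0.014,-0.004,0,0,0]
    - [2,0,0.014,-0.002,0,0,0]
    - [2,0,0,0,0,0,0]
    - [30,0,0,0,0,0,0]
    - [30,0,0,0,0,0,0]
    - [30,0,0,-0.03,0,0,0]
    - [30,0,0,-0.05,0,0,0]
    - [30,0,0,-0.05,0,0,0]

```text
clock: 23.25
tool_pos: [0.5661, -0.0442, 0.4448]
eef_rot: [0.688, 0.726, -0.001, -0.001]
contact_force: [1.0, 0.4, 0.6]
opening: 0.299
finger_force: 0.0
```

```bash
python3 - <<'E'
from h import *
s=save("scene","s6.png"); t=save("top","t6.png"); h=cv2.cvtColor(s,cv2.COLOR_RGB2HSV)
o=np.array([.6457,-.0392]);ax=np.array([.9985,.055])
for th in(1.2,1.35,1.45): print(th,proj("scene",[*(o-ax*(.065+.125*np.cos(th))),.035+.125*np.sin(th)]))
m=(h[...,0]>100)&(h[...,0]<125)&(h[...,1]>120);z=np.zeros_like(m);z[130:215,215:290]=1
ys,xs=np.where(m&z);print(len(xs),xs.mean(),ys.mean(),xs.min(),xs.max())
mf=masks("flask1")
for x,y in[(.42,-.31),(.533,-.307),(.485,-.432)]:
    q=locate(mf,FLASK,x,y,0); print("flask",q)
    if q: print(scale("scene",s,*q[0],0),scale("top",t,*q[0],0))
P=lambda im,a,b,c,d:cv2.resize(im[a:b,c:d,::-1],(400,400),interpolation=cv2.INTER_CUBIC)
cv2.imwrite("pics/c6.png",np.hstack([P(s,130,230,100,200),P(t,150,230,315,395)]))
E
```

```text
1.2 [257.47834728 186.46043885]
1.35 [256.37105742 189.94371447]
1.45 [255.58940543 192.84241657]
151 255.17880794701986 192.74834437086093 235 276
flask (array([ 0.41592667, -0.30951886]), np.float64(0.932294100522995), ['scene', 'top'])
(15, np.float64(-45.1), array([-66., 125.])) (35, np.float64(-78.6), array([-153.,  -40.]))
flask (array([ 0.53102023, -0.30759977]), np.float64(0.9231938123703003), ['scene', 'top'])
None (37, np.float64(-79.2), array([-129.,  -27.]))
flask (array([ 0.48551101, -0.43227032]), np.float64(0.9076861143112183), ['scene', 'top'])
(17, np.float64(38.1), array([35., 43.])) (6, np.float64(-65.0), array([-92.,  -2.]))
```

View pics/c6.png

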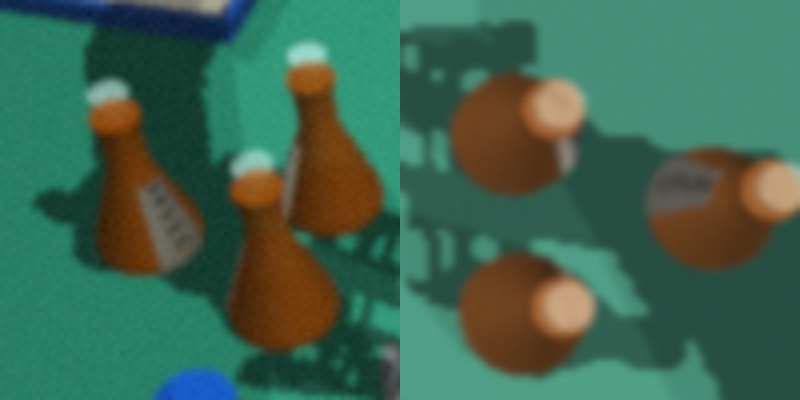

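```bash
python3 - <<'E'
from h import *
plan([(.4855,-.4322,.28,-24,1),(.4855,-.4322,.108,-24,1)],70)
E
```

```text
[70, -0.055, -0.015, 0.002, 0.0, 0.0, 3.9]
[70, -0.056, -0.011, 0.003, 0.0, 0.0, 3.9]
[70, -0.056, -0.007, 0.002, 0.0, 0.0, 3.9]
[70, -0.056, -0.003, 0.003, 0.0, 0.0, 3.8]
[70, -0.057, 0.001, 0.002, 0.0, 0.0, 3.9]
[70, -0.056, 0.004, 0.003, 0.0, 0.0, 3.8]
[70, -0.056, 0.009, 0.002, 0.0, 0.0, 3.9]
-- (0.4855, -0.4322, 0.28, -24, 1)
[70, 0.0, 0.0, 0.057, 0.0, 0.0, 0.0]
[70, 0.0, 0.0, 0.058, 0.0, 0.0, 0.0]
[70, 0.0, 0.0, 0.057, 0.0, 0.0, 0.0]
-- (0.4855, -0.4322, 0.108, -24, 1)
```

Call:
play_rows:
  rows:
    - [70,-0.055,-0.015,0.002,0,0,3.9]
    - [70,-0.056,-0.011,0.003,0,0,3.9]
    - [70,-0.056,-0.007,0.002,0,0,3.9]
    - [70,-0.056,-0.003,0.003,0,0,3.8]
    - [70,-0.057,0.001,0.002,0,0,3.9]
    - [70,-0.056,0.004,0.003,0,0,3.8]
    - [70,-0.056,0.009,0.002,0,0,3.9]
    - [70,0,0,0.04,0,0,0]

```text
clock: 24.45
tool_pos: [0.4831, -0.4385, 0.3869]
eef_rot: [0.841, 0.541, -0.002, 0.003]
contact_force: [-0.6, 0.6, -0.1]
opening: 0.7
finger_force: 0.0
```

Call:
play_rows:
  rows:
    - [70,0,0,0,0,0,0]
    - [70,0,0,0,0,0,0]

```text
clock: 24.7
tool_pos: [0.4867, -0.4314, 0.387]
eef_rot: [0.838, 0.545, -0.0, -0.001]
contact_force: [0.1, -0.1, 0.7]
opening: 0.702
finger_force: 0.0
```

```bash
python3 - <<'E'
from h import *
s=cams.snapshot("scene");mf=masks("flask1",("scene",))
for x,y in[(.42,-.31),(.533,-.307),(.485,-.432)]: print("flask",locate(mf,FLASK,x,y,0))
plan([(.4855,-.4322,.108,-24,1)],70)
E
```

```text
flask (array([ 0.41214459, -0.31302014]), np.float64(0.9457653164863586), ['scene'])
flask (array([ 0.53024745, -0.30853148]), np.float64(0.927724301815033), ['scene'])
flask (array([ 0.48221538, -0.43526852]), np.float64(0.9409021139144897), ['scene'])
[70, 0.0, 0.0, 0.044, 0.0, 0.0, 0.0]
[70, 0.0, -0.001, 0.044, 0.0, 0.0, 0.0]
[70, -0.001, 0.0, 0.045, 0.1, 0.0, 0.1]
-- (0.4855, -0.4322, 0.108, -24, 1)
```

Call:
play_rows:
  rows:
    - [70,0,0,0.044,0,0,0]
    - [70,0,-0.001,0.044,0,0,0]
    - [70,-0.001,0,0.044,0,0,0]
    - [70,0,0,0,0,0,0]
    - [70,0,0,0,0,0,0]
  grip_force: 20

```text
clock: 25.42
tool_pos: [0.4858, -0.4334, 0.2574]
eef_rot: [0.839, 0.545, 0.0, 0.002]
contact_force: [-0.2, 0.0, 0.9]
opening: 0.698
finger_force: 0.0
```

Call:
play_rows:
  rows:
    - [20,0,0,0,0,0,0]
    - [20,0,0,0,0,0,0]
    - [20,0,0,0,0,0,0]
    - [20,0,0,0,0,0,0]

```text
clock: 25.92
tool_pos: [0.4854, -0.4333, 0.2559]
eef_rot: [0.839, 0.545, 0.0, 0.001]
contact_force: [0.5, -0.5, 3.0]
opening: 0.367
finger_force: 20.0
```

Call:
play_rows:
  rows:
    - [20,0,0,-0.02,0,0,0]
    - [20,0,0,-0.05,0,0,0]
    - [20,0,0,-0.06,0,0,0]
    - [20,0,0,-0.05,0,0,0]
    - [20,0,0,0,0,0,0]

```text
clock: 26.55
tool_pos: [0.4853, -0.4336, 0.4408]
eef_rot: [0.839, 0.544, 0.001, 0.005]
contact_force: [0.7, -0.5, -3.0]
opening: 0.366
finger_force: 19.6
```

```bash
python3 - <<'E'
from h import *
plan([(.640,.0657,.29,-87,1)],20)
E
```

```text
[20, 0.058, -0.007, 0.0, 0.1, 0.0, 7.0]
[20, 0.056, -0.014, 0.0, 0.1, 0.0, 7.0]
[20, 0.054, -0.021, 0.0, 0.1, 0.0, 7.0]
[20, 0.051, -0.027, 0.0, 0.0, 0.0, 7.0]
[20, 0.048, -0.033, 0.0, 0.1, 0.0, 7.0]
[20, 0.043, -0.039, 0.0, 0.0, 0.0, 7.0]
[20, 0.039, -0.044, 0.001, 0.1, 0.0, 7.0]
[20, 0.033, -0.048, 0.001, 0.0, 0.0, 7.0]
[20, 0.027, -0.051, 0.0, 0.1, -0.1, 7.0]
-- (0.64, 0.0657, 0.29, -87, 1)
```

Call:
play_rows:
  rows:
    - [20,0.058,-0.007,0,0.1,0,7]
    - [20,0.056,-0.014,0,0.1,0,7]
    - [20,0.054,-0.021,0,0.1,0,7]
    - [20,0.051,-0.027,0,0,0,7]
    - [20,0.048,-0.033,0,0.1,0,7]
    - [20,0.043,-0.039,0,0,0,7]
    - [20,0.039,-0.044,0,0.1,0,7]
    - [20,0.033,-0.048,0,0,0,7]

```text
clock: 27.55
tool_pos: [0.6216, 0.0136, 0.4344]
eef_rot: [0.996, 0.085, -0.004, -0.003]
contact_force: [0.1, -0.6, -1.9]
opening: 0.368
finger_force: 19.6
```

Call:
play_rows:
  rows:
    - [20,0.027,-0.051,0,0.1,0,7]
    - [20,0,0,0,0,0,0]
    - [20,0,0,0,0,0,0]

```text
clock: 27.92
tool_pos: [0.639, 0.0661, 0.4346]
eef_rot: [1.0, 0.026, -0.005, -0.003]
contact_force: [-0.8, -0.6, -2.0]
opening: 0.366
finger_force: 19.7
```

```bash
python3 - <<'E'
from h import *
plan([(.640,.0657,.14,-87,1)],20)
s=cams.snapshot("scene");z=status.get_state()["tool_pos"]; print(z, scale("scene",s,z[0],z[1],z[2]-.256))
E
```

```text
[20, 0.001, 0.0, 0.049, -0.1, 0.2, 0.0]
[20, 0.0, 0.001, 0.049, -0.1, 0.2, 0.0]
[20, 0.001, 0.0, 0.049, -0.1, 0.1, 0.0]
-- (0.64, 0.0657, 0.14, -87, 1)
[0.63904931 0.06489593 0.43498067] (424, np.float64(11.8), array([-23.,  46.]))
```

Call:
play_rows:
  rows:
    - [20,0.001,0,0.05,0,0.2,8]
    - [20,0,0.001,0.05,0,0.2,0]
    - [20,0,0,0.05,0,0.1,0]
    - [20,0,0,0.012,0,0,0]
    - [20,0,0,0,0,0,0]
    - [20,0,0,0,0,0,0]

```text
clock: 28.72
tool_pos: [0.6414, 0.066, 0.2761]
eef_rot: [0.999, -0.044, 0.003, -0.003]
contact_force: [-0.3, 0.5, -1.9]
opening: 0.367
finger_force: 19.7
```

```bash
python3 - <<'E'
from h import *
plan([(.640,.0657,.115,None)],20)
s=cams.snapshot("scene");t=cams.snapshot("top");z=status.get_state()["tool_pos"]; print(z, scale("scene",s,z[0],z[1],z[2]-.256),fit({"scene":masks("flask1",("scene",))["scene"][0]},FLASK,z[0],z[1],z[2]-.256))
for n in("scene","top"):print([(round(d["score"],2),w(n,d["at"]).round(3)) for d in finder.spot_in(n,"flask1")])
E
```

```text
[20, -0.002, 0.0, 0.014, -0.4, -0.4, 0.0]
-- (0.64, 0.0657, 0.115, None)
[0.64107551 0.06645848 0.27583663] (248, np.float64(4.2), array([-26.,  31.])) (array([0.63752547, 0.06802591]), np.float64(0.8823058605194092))
[(0.92, array([ 0.544, -0.301,  0.053])), (0.82, array([ 0.427, -0.301,  0.054])), (0.78, array([0.653, 0.068, 0.069]))]
[(0.88, array([ 0.409, -0.295,  0.05 ])), (0.78, array([0.618, 0.065, 0.057])), (0.61, array([ 0.519, -0.294,  0.051]))]
```

Call:
play_rows:
  rows:
    - [20,-0.002,0,0.008,0,0,0]
    - [20,0,0,0.005,0,0,0]
    - [20,0,0,0.002,0,0,0]
    - [20,0,0,0,0,0,0]

```text
clock: 29.48
tool_pos: [0.6393, 0.0676, 0.2633]
eef_rot: [0.999, -0.043, 0.003, -0.005]
contact_force: [-8.0, 2.3, 28.3]
opening: 0.367
finger_force: 22.1
```

Call:
play_rows:
  rows:
    - [20,0,0,-0.001,0,0,0]
    - [70,0,0,0,0,0,0]
    - [70,0,0,0,0,0,0]
    - [70,0,0,0,0,0,0]
    - [70,0,0,-0.04,0,0,0]
    - [70,0,0,-0.06,0,0,0]
    - [70,0,0,-0.06,0,0,0]
    - [70,0,0,0,0,0,0]

```text
clock: 30.48
tool_pos: [0.6395, 0.0651, 0.4246]
eef_rot: [0.999, -0.044, 0.006, -0.004]
contact_force: [-0.2, 0.0, 0.2]
opening: 0.7
finger_force: 0.0
```

```bash
python3 - <<'E'
from h import *
s=save("scene","s7.png");t=cams.snapshot("top");mf=masks("flask1")
for x,y,z in[(.42,-.31,0),(.533,-.307,0),(.64,.066,.006)]:
    q=locate(mf,FLASK,x,y,z); print("flask",q)
    if q: print(scale("scene",s,*q[0],z),scale("top",t,*q[0],z))
plan([(.416,-.3105,.28,10,1)],70)
E
```

```text
flask (array([ 0.41462123, -0.30966071]), np.float64(0.9071715474128723), ['scene', 'top'])
(9, np.float64(-43.8), array([-67., 120.])) (36, np.float64(-89.0), array([-234.,  -52.]))
flask (array([ 0.53123071, -0.30603087]), np.float64(0.9298287034034729), ['scene', 'top'])
None (33, np.float64(-79.7), array([-125.,  -32.]))
flask (array([0.63279294, 0.07166661]), np.float64(0.9294520318508148), ['scene', 'top'])
(300, np.float64(-0.2), array([-33.,  51.])) (48, np.float64(47.2), array([-24., 136.]))
[70, -0.019, 0.039, -0.001, 0.0, 0.0, -10.5]
[70, -0.026, 0.035, -0.001, 0.0, 0.0, -10.5]
[70, -0.032, 0.03, -0.001, 0.0, 0.0, -10.5]
[70, -0.037, 0.024, -0.001, 0.0, 0.0, -10.5]
[70, -0.04, 0.017, -0.001, 0.0, -0.1, -10.5]
[70, -0.043, 0.009, -0.001, 0.0, 0.0, -10.5]
[70, -0.044, 0.001, -0.001, -0.1, -0.1, -10.5]
[70, -0.043, -0.006, -0.001, 0.0, 0.0, -10.5]
[70, -0.041, -0.014, -0.002, -0.1, -0.1, -10.5]
[70, -0.038, -0.022, -0.001, 0.0, 0.0, -10.5]
-- (0.416, -0.3105, 0.28, 10, 1)
```

```bash
cat > ov.py <<'E'
from h import *
import sys
def overlay(name,fl,box=None):
    out=[]
    for n in("scene","top"):
        im=cams.snapshot(n)[:,:,::-1]; u=proj(n,(.62,-.04,.05)); S=4
        x0,y0=int(u[0])-65,int(u[1])-50; c=cv2.resize(im[y0:y0+100,x0:x0+100 if 0 else x0+130],(520,400),interpolation=cv2.INTER_CUBIC)
        q=lambda X:tuple(((proj(n,X)-[x0,y0]+.5)*S).astype(int).tolist())
        o=np.array([.6457,-.0392]);ex=np.array([.9985,.055]);ey=np.array([-.055,.9985])
        for k in(-1,0,1):
            for rr in(.0445,.048):
                P=[q([*(o+k*.105*ey+rr*(np.cos(t)*ex+np.sin(t)*ey)),.006]) for t in a_]; cv2.polylines(c,[np.array(P)],True,(0,255,0),1)
        for (x,y) in fl:
            P=[q([x+.04*np.cos(t),y+.04*np.sin(t),.006]) for t in a_]; cv2.polylines(c,[np.array(P)],True,(0,255,255),1)
        out.append(c)
    cv2.imwrite("pics/"+name,cv2.resize(np.vstack(out),None,fx=.75,fy=.75))
E
python3 -c "
from ov import *
overlay('o1.png',[(.640,.0657)])"
```

```text
(no output)
```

View pics/o1.png

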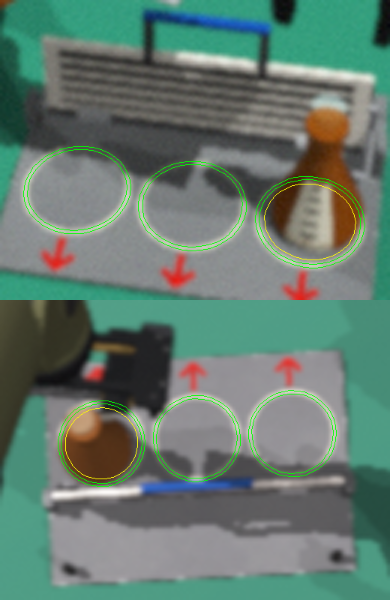

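```bash
python3 - <<'E'
from h import *
plan([(.634,.071,.26,None),(.634,.071,.115,None)],60)
E
```

```text
[60, -0.004, -0.005, 0.01, -0.3, 0.1, 0.0]
-- (0.634, 0.071, 0.26, None)
[60, 0.0, 0.0, 0.048, 0.0, 0.0, 0.0]
[60, 0.0, 0.0, 0.049, 0.0, 0.0, 0.0]
[60, 0.0, 0.001, 0.048, 0.0, 0.0, 0.0]
-- (0.634, 0.071, 0.115, None)
```

Call:
play_rows:
  rows:
    - [65,-0.004,-0.005,0.01,-0.3,0.1,0]
    - [65,0,0,0.048,0,0,0]
    - [65,0,0,0.049,0,0,0]
    - [65,0,0,0.045,0,0,0]
    - [65,0,0,0,0,0,0]
    - [65,0,0,0,0,0,0]

```text
clock: 31.52
tool_pos: [0.6355, 0.0714, 0.2687]
eef_rot: [0.999, -0.044, 0.003, -0.0]
contact_force: [0.5, -0.3, 0.5]
opening: 0.653
finger_force: 0.0
```

Call:
play_rows:
  rows:
    - [20,0,0,0,0,0,0]
    - [20,0,0,0,0,0,0]
    - [20,0,0,0,0,0,0]
    - [20,0,0,0,0,0,0]

```text
clock: 32.02
tool_pos: [0.6354, 0.071, 0.2687]
eef_rot: [0.999, -0.044, 0.003, -0.0]
contact_force: [-0.0, -2.1, 5.7]
opening: 0.355
finger_force: 19.9
```

Call:
play_rows:
  rows:
    - [20,0,0,-0.008,0,0,0]
    - [20,0,0,0,0,0,0]
    - [20,0.006,0.005,0,0,0,0]
    - [20,0,0,0,0,0,0]
    - [20,0,0,0.004,0,0,0]
    - [20,0,0,0,0,0,0]

```text
clock: 32.78
tool_pos: [0.6402, 0.0661, 0.2711]
eef_rot: [0.999, -0.044, 0.001, -0.001]
contact_force: [0.7, -0.9, -2.6]
opening: 0.36
finger_force: 20.0
```

Call:
play_rows:
  rows:
    - [20,0,0,0.003,0,0,0]
    - [20,0,0,0,0,0,0]

```text
clock: 33.02
tool_pos: [0.6405, 0.0659, 0.2689]
eef_rot: [0.999, -0.044, 0.002, -0.001]
contact_force: [-0.6, -0.5, 0.3]
opening: 0.361
finger_force: 20.2
```

Nearly down; one mm more, release, check.

Call:
play_rows:
  rows:
    - [20,0,0,0.001,0,0,0]
    - [20,0,0,0,0,0,0]
    - [65,0,0,0,0,0,0]
    - [65,0,0,0,0,0,0]
    - [65,0,0,-0.05,0,0,0]
    - [65,0,0,-0.06,0,0,0]
    - [65,0,0,-0.06,0,0,0]
    - [65,0,0,0,0,0,0]

```text
clock: 34.02
tool_pos: [0.6413, 0.0652, 0.4431]
eef_rot: [0.999, -0.044, 0.007, -0.001]
contact_force: [-0.2, -0.5, -0.7]
opening: 0.646
finger_force: 0.0
```

```bash
cat > chk.py <<'E'
from h import *
import sys
def chk(L):
    s=cams.snapshot("scene");t=cams.snapshot("top");mf=masks("flask1")
    for x,y,z in L:
        q=locate(mf,FLASK,x,y,z); print("flask",q)
        if q: print(scale("scene",s,*q[0],z),scale("top",t,*q[0],z))
E
python3 - <<'E'
from chk import *
chk([(.415,-.31,0),(.532,-.307,0),(.64,.066,.006)])
plan([(.416,-.3105,.28,10,1)],70)
E
```

```text
flask (array([ 0.414368  , -0.31106506]), np.float64(0.9266501069068909), ['scene', 'top'])
(8, np.float64(29.9), array([-59., 127.])) (29, np.float64(-79.7), array([-178.,  -47.]))
flask (array([ 0.53109923, -0.30811511]), np.float64(0.9044747352600098), ['scene', 'top'])
None (34, np.float64(-81.1), array([-130.,  -27.]))
flask (array([0.63730365, 0.06565631]), np.float64(0.9123895466327667), ['scene', 'top'])
(305, np.float64(1.0), array([-32.,  31.])) (45, np.float64(47.9), array([-28., 156.]))
[70, -0.019, 0.039, 0.001, 0.0, 0.0, -10.5]
[70, -0.026, 0.035, 0.001, 0.0, 0.0, -10.5]
[70, -0.032, 0.03, 0.001, 0.0, 0.0, -10.5]
[70, -0.037, 0.024, 0.001, 0.0, 0.0, -10.5]
[70, -0.041, 0.017, 0.001, 0.0, 0.0, -10.5]
[70, -0.043, 0.009, 0.001, 0.0, 0.0, -10.5]
[70, -0.044, 0.001, 0.001, 0.0, 0.0, -10.5]
[70, -0.043, -0.007, 0.0, 0.0, 0.0, -10.5]
[70, -0.041, -0.014, 0.001, 0.0, 0.0, -10.5]
[70, -0.038, -0.022, 0.0, 0.0, -0.1, -10.5]
-- (0.416, -0.3105, 0.28, 10, 1)
```

Call:
play_rows:
  rows:
    - [70,-0.019,0.039,0,0,0,-10.5]
    - [70,-0.026,0.035,0,0,0,-10.5]
    - [70,-0.032,0.03,0,0,0,-10.5]
    - [70,-0.037,0.024,0,0,0,-10.5]
    - [70,-0.041,0.017,0,0,0,-10.5]
    - [70,-0.043,0.009,0,0,0,-10.5]
    - [70,-0.044,0.001,0,0,0,-10.5]
    - [70,-0.043,-0.007,0,0,0,-10.5]

```text
clock: 35.22
tool_pos: [0.4593, -0.2366, 0.4352]
eef_rot: [0.77, 0.639, 0.001, -0.001]
contact_force: [-0.1, -0.2, -0.1]
opening: 0.705
finger_force: 0.0
```

Call:
play_rows:
  rows:
    - [70,-0.041,-0.014,0.01,0,0,-10.5]
    - [70,-0.038,-0.022,0.03,0,0,-10.5]
    - [70,0,0,0,0,0,0]
    - [70,0,0,0,0,0,0]

```text
clock: 35.72
tool_pos: [0.417, -0.3104, 0.3956]
eef_rot: [0.643, 0.766, 0.002, -0.0]
contact_force: [0.7, 0.7, 0.9]
opening: 0.702
finger_force: 0.0
```

```bash
python3 - <<'E'
from h import *
plan([(.415,-.3105,.109,10,1)],70)
E
```

```text
[70, 0.0, -0.001, 0.046, 0.1, -0.1, 0.0]
[70, 0.0, -0.001, 0.047, 0.0, 0.0, 0.0]
[70, 0.0, 0.0, 0.046, 0.1, -0.1, 0.0]
-- (0.415, -0.3105, 0.109, 10, 1)
```

Call:
play_rows:
  rows:
    - [70,0,-0.001,0.046,0,0,0]
    - [70,0,-0.001,0.047,0,0,0]
    - [70,0,0,0.044,0,0,0]
    - [70,0,0,0,0,0,0]
    - [70,0,0,0,0,0,0]

```text
clock: 36.35
tool_pos: [0.4165, -0.3107, 0.2609]
eef_rot: [0.642, 0.766, 0.002, 0.002]
contact_force: [0.7, 0.7, 0.3]
opening: 0.698
finger_force: 0.0
```

Call:
play_rows:
  rows:
    - [20,0,0,0,0,0,0]
    - [20,0,0,0,0,0,0]
    - [20,0,0,0,0,0,0]
    - [20,0,0,0,0,0,0]

```text
clock: 36.85
tool_pos: [0.4154, -0.3114, 0.2602]
eef_rot: [0.643, 0.766, 0.002, 0.002]
contact_force: [-0.0, 0.5, 5.5]
opening: 0.362
finger_force: 19.8
```

Call:
play_rows:
  rows:
    - [20,0,0,-0.02,0,0,0]
    - [20,0,0,-0.05,0,0,0]
    - [20,0,0,-0.06,0,0,0]
    - [20,0,0,-0.05,0,0,0]
    - [20,0,0,0,0,0,0]

```text
clock: 37.48
tool_pos: [0.4152, -0.3119, 0.4428]
eef_rot: [0.643, 0.766, 0.002, 0.005]
contact_force: [0.5, -0.4, -2.5]
opening: 0.366
finger_force: 20.1
```

```bash
python3 - <<'E'
from h import *
plan([(.6457,-.0392,.29,93,1)],20)
E
```

```text
[20, 0.029, 0.034, 0.001, 0.0, 0.1, -10.4]
[20, 0.022, 0.039, 0.001, 0.0, 0.1, -10.4]
[20, 0.014, 0.042, 0.001, 0.0, 0.1, -10.4]
[20, 0.007, 0.044, 0.001, 0.1, 0.1, -10.4]
[20, -0.001, 0.045, 0.001, 0.0, 0.1, -10.4]
[20, -0.01, 0.044, 0.001, 0.1, 0.1, -10.3]
[20, -0.017, 0.041, 0.001, 0.1, 0.0, -10.4]
[20, -0.024, 0.037, 0.0, 0.0, 0.1, -10.3]
-- (0.6457, -0.0392, 0.29, 93, 1)
```

Call:
play_rows:
  rows:
    - [20,0.029,0.034,0,0,0.1,-10.4]
    - [20,0.022,0.039,0,0,0.1,-10.4]
    - [20,0.014,0.042,0,0,0.1,-10.4]
    - [20,0.007,0.044,0,0.1,0.1,-10.4]
    - [20,-0.001,0.045,0,0,0.1,-10.4]
    - [20,-0.01,0.044,0,0.1,0.1,-10.3]
    - [20,-0.017,0.041,0,0.1,0,-10.4]
    - [20,-0.024,0.037,0,0,0.1,-10.3]

```text
clock: 38.48
tool_pos: [0.6449, -0.0377, 0.438]
eef_rot: [-0.029, 1.0, 0.002, -0.006]
contact_force: [-0.1, -0.4, -2.2]
opening: 0.361
finger_force: 20.3
```

Call:
play_rows:
  rows:
    - [20,0,0,0,0,0,0]
    - [20,0,0,0,0,0,0]

```text
clock: 38.72
tool_pos: [0.644, -0.0394, 0.4385]
eef_rot: [-0.026, 1.0, 0.002, -0.006]
contact_force: [-0.3, -1.2, -2.5]
opening: 0.359
finger_force: 20.4
```

```bash
python3 - <<'E'
from h import *
s=cams.snapshot("scene");z=status.get_state()["tool_pos"]; print(z, scale("scene",s,z[0],z[1],z[2]-.2602))
for d in masks("flask1",("scene",))["scene"]: print(fit({"scene":d},FLASK,z[0],z[1],z[2]-.2602))
plan([(.6457,-.0392,.14,93,1)],20)
E
```

```text
[ 0.64381383 -0.04003597  0.43891334] (429, np.float64(18.9), array([-13.,  52.]))
(array([ 0.64381383, -0.04003597]), np.float64(0.0))
(array([ 0.64381383, -0.04003597]), np.float64(0.0))
(array([ 0.63331718, -0.04046914]), np.float64(0.8676940202713013))
(array([ 0.80134792, -0.01564203]), np.float64(0.19248557090759277))
[20, -0.001, 0.0, 0.051, 0.1, -0.2, 0.0]
[20, -0.001, 0.0, 0.051, 0.0, -0.2, -0.1]
[20, -0.001, 0.001, 0.05, 0.1, -0.2, 0.0]
-- (0.6457, -0.0392, 0.14, 93, 1)
```

Call:
play_rows:
  rows:
    - [20,-0.001,0,0.05,0,-0.2,8]
    - [20,-0.001,0,0.05,0,-0.2,8]
    - [20,-0.001,0,0.05,0,-0.2,0]
    - [20,0,0,0.014,0,0,0]
    - [20,0,0,0,0,0,0]
    - [20,0,0,0,0,0,0]

```text
clock: 39.58
tool_pos: [0.6483, -0.0385, 0.2789]
eef_rot: [0.114, 0.994, 0.002, 0.004]
contact_force: [0.9, -0.4, -2.7]
opening: 0.359
finger_force: 20.3
```

```bash
python3 - <<'E'
from h import *
s=cams.snapshot("scene");t=cams.snapshot("top");z=status.get_state()["tool_pos"]; h=z[2]-.2602; print(z, scale("scene",s,z[0],z[1],h)); print(locate(masks("flask1"),FLASK,z[0],z[1],h))
plan([(.6457,-.0392,.1192,None)],20)
E
```

```text
[ 0.6480341  -0.03839443  0.27882416] (237, np.float64(3.1), array([-29.,  30.]))
(array([ 0.65053663, -0.03956448]), np.float64(0.8683636784553528), ['scene'])
[20, 0.002, -0.001, 0.012, 0.2, 0.3, 0.0]
-- (0.6457, -0.0392, 0.1192, None)
```

Call:
play_rows:
  rows:
    - [20,0.002,-0.001,0.008,0,0,0]
    - [20,0,0,0.003,0,0,0]
    - [20,0,0,0,0,0,0]

```text
clock: 40.15
tool_pos: [0.645, -0.0389, 0.2665]
eef_rot: [0.113, 0.994, 0.001, 0.002]
contact_force: [-2.3, -0.8, 5.8]
opening: 0.36
finger_force: 20.8
```

Call:
play_rows:
  rows:
    - [20,0,0,0,0,0,0]
    - [65,0,0,0,0,0,0]
    - [65,0,0,0,0,0,0]
    - [65,0,0,-0.05,0,0,0]
    - [65,0,0,-0.06,0,0,0]
    - [65,0,0,-0.06,0,0,0]
    - [65,0,0,0,0,0,0]

```text
clock: 41.02
tool_pos: [0.6459, -0.0387, 0.4411]
eef_rot: [0.113, 0.994, 0.002, 0.007]
contact_force: [0.0, -0.9, 0.2]
opening: 0.654
finger_force: 0.0
```

```bash
python3 - <<'E'
from chk import *
chk([(.532,-.307,0),(.64,.066,.006),(.645,-.039,.006)])
plan([(.5312,-.307,.28,-13,1)],70)
E
```

```text
flask (array([ 0.52175932, -0.27559249]), np.float64(0.9010196924209595), ['scene', 'top'])
(8, np.float64(123.9), array([114., 132.])) (48, np.float64(-82.4), array([-129.,  -23.]))
flask (array([0.6378916 , 0.06603819]), np.float64(0.9222198724746704), ['scene', 'top'])
(310, np.float64(0.7), array([-33.,  32.])) (48, np.float64(47.4), array([-29., 150.]))
flask (array([ 0.64197095, -0.0393353 ]), np.float64(0.923581600189209), ['scene'])
(279, np.float64(2.4), array([-28.,  31.])) (8, np.float64(42.9), array([-11.,  98.]))
[70, 0.006, -0.032, 0.001, 0.0, 0.0, 10.0]
[70, 0.0, -0.032, 0.001, 0.0, 0.0, 10.0]
[70, -0.006, -0.032, 0.001, 0.0, 0.0, 10.0]
[70, -0.011, -0.03, 0.0, 0.0, 0.0, 10.0]
[70, -0.016, -0.028, 0.001, 0.0, 0.0, 10.0]
[70, -0.021, -0.025, 0.0, 0.0, 0.0, 10.0]
[70, -0.025, -0.02, 0.001, 0.0, 0.0, 10.0]
[70, -0.028, -0.016, 0.0, 0.0, -0.1, 10.0]
[70, -0.03, -0.011, 0.001, 0.0, 0.0, 10.0]
-- (0.5312, -0.307, 0.28, -13, 1)
```

```bash
python3 - <<'E'
from h import *
plan([(.5218,-.2758,.26,-13,1)],70)
E
```

```text
[70, 0.007, -0.029, 0.003, 0.0, 0.0, 10.0]
[70, 0.002, -0.029, 0.003, 0.0, 0.0, 10.0]
[70, -0.003, -0.029, 0.003, 0.0, 0.0, 10.0]
[70, -0.008, -0.029, 0.003, 0.0, 0.0, 10.0]
[70, -0.013, -0.027, 0.003, 0.0, 0.0, 10.0]
[70, -0.017, -0.024, 0.003, 0.0, 0.0, 10.0]
[70, -0.021, -0.021, 0.003, 0.0, 0.0, 10.0]
[70, -0.024, -0.017, 0.002, 0.0, -0.1, 10.0]
[70, -0.027, -0.012, 0.003, 0.0, 0.0, 10.0]
-- (0.5218, -0.2758, 0.26, -13, 1)
```

Call:
play_rows:
  rows:
    - [70,0.007,-0.029,0,0,0,10]
    - [70,0.002,-0.029,0,0,0,10]
    - [70,-0.003,-0.029,0,0,0,10]
    - [70,-0.008,-0.029,0,0,0,10]
    - [70,-0.013,-0.027,0,0,0,10]
    - [70,-0.017,-0.024,0,0,0,10]
    - [70,-0.021,-0.021,0,0,0,10]
    - [70,-0.024,-0.017,0.01,0,0,10]

```text
clock: 42.22
tool_pos: [0.5349, -0.25, 0.4233]
eef_rot: [0.727, 0.686, 0.002, -0.001]
contact_force: [1.0, 0.3, -0.1]
opening: 0.699
finger_force: 0.0
```

Call:
play_rows:
  rows:
    - [70,-0.027,-0.012,0.03,0,0,10]
    - [70,0,0,0,0,0,0]
    - [70,0,0,0,0,0,0]

```text
clock: 42.6
tool_pos: [0.5229, -0.2744, 0.3941]
eef_rot: [0.782, 0.624, 0.002, -0.001]
contact_force: [0.0, 0.0, 0.0]
opening: 0.699
finger_force: 0.0
```

```bash
python3 - <<'E'
from chk import *
chk([(.522,-.2756,0)])
plan([(.5218,-.2758,.112,-13,1)],70)
E
```

```text
flask (array([ 0.52083279, -0.27664015]), np.float64(0.7376201748847961), ['scene', 'top'])
(7, np.float64(126.3), array([120., 133.])) (7, np.float64(-22.0), array([-149.,   93.]))
[70, -0.001, 0.0, 0.045, 0.1, -0.1, 0.1]
[70, -0.001, -0.001, 0.045, 0.1, -0.1, 0.0]
[70, 0.0, 0.0, 0.046, 0.0, 0.0, 0.1]
-- (0.5218, -0.2758, 0.112, -13, 1)
```

Call:
play_rows:
  rows:
    - [70,-0.001,0,0.045,0,0,0]
    - [70,-0.001,-0.001,0.045,0,0,0]
    - [70,0,0,0.045,0,0,0]
    - [70,0,0,0,0,0,0]
    - [70,0,0,0,0,0,0]

```text
clock: 43.42
tool_pos: [0.5222, -0.2769, 0.2612]
eef_rot: [0.782, 0.623, 0.003, 0.001]
contact_force: [-0.4, -0.0, -0.0]
opening: 0.695
finger_force: 0.0
```

Call:
play_rows:
  rows:
    - [20,0,0,0,0,0,0]
    - [20,0,0,0,0,0,0]
    - [20,0,0,0,0,0,0]
    - [20,0,0,0,0,0,0]

```text
clock: 43.92
tool_pos: [0.5219, -0.2771, 0.2603]
eef_rot: [0.783, 0.623, 0.003, 0.001]
contact_force: [0.3, -0.5, 3.9]
opening: 0.359
finger_force: 19.8
```

Call:
play_rows:
  rows:
    - [20,0,0,-0.02,0,0,0]
    - [20,0,0,-0.05,0,0,0]
    - [20,0,0,-0.06,0,0,0]
    - [20,0,0,-0.05,0,0,0]
    - [20,0,0,0,0,0,0]

```text
clock: 44.55
tool_pos: [0.5213, -0.2778, 0.4433]
eef_rot: [0.783, 0.622, 0.004, 0.004]
contact_force: [0.6, -0.4, -3.7]
opening: 0.353
finger_force: 20.1
```

```bash
python3 - <<'E'
from h import *
plan([(.6515,-.144,.29,93,1)],20)
E
```

```text
[20, 0.015, 0.009, 0.001, 0.0, 0.0, -9.6]
[20, 0.013, 0.011, 0.001, 0.0, 0.1, -9.6]
[20, 0.011, 0.013, 0.001, 0.1, 0.1, -9.6]
[20, 0.008, 0.015, 0.001, 0.1, 0.0, -9.7]
[20, 0.006, 0.016, 0.0, 0.0, 0.0, -9.6]
[20, 0.003, 0.017, 0.001, 0.0, 0.1, -9.7]
[20, 0.0, 0.017, 0.0, 0.1, 0.0, -9.6]
[20, -0.002, 0.017, 0.001, 0.0, 0.1, -9.7]
[20, -0.005, 0.016, 0.0, 0.1, 0.0, -9.6]
[20, -0.008, 0.014, 0.001, 0.0, 0.1, -9.7]
[20, -0.01, 0.013, 0.0, 0.1, 0.0, -9.6]
-- (0.6515, -0.144, 0.29, 93, 1)
```

Call:
play_rows:
  rows:
    - [20,0.015,0.009,0,0,0,-9.6]
    - [20,0.013,0.011,0,0,0.1,-9.6]
    - [20,0.011,0.013,0,0.1,0.1,-9.6]
    - [20,0.008,0.015,0,0.1,0,-9.7]
    - [20,0.006,0.016,0,0,0,-9.6]
    - [20,0.003,0.017,0,0,0.1,-9.7]
    - [20,0,0.017,0,0.1,0,-9.6]
    - [20,-0.002,0.017,0,0,0.1,-9.7]

```text
clock: 45.55
tool_pos: [0.6158, -0.1787, 0.4376]
eef_rot: [0.221, 0.975, 0.002, -0.005]
contact_force: [-0.8, 0.3, -2.1]
opening: 0.357
finger_force: 20.2
```

Call:
play_rows:
  rows:
    - [20,-0.005,0.016,0,0.1,0,-9.6]
    - [20,-0.008,0.014,0,0,0.1,-9.7]
    - [20,-0.01,0.013,0,0.1,0,-9.6]
    - [20,0,0,0,0,0,0]
    - [20,0,0,0,0,0,0]

```text
clock: 46.18
tool_pos: [0.6499, -0.1447, 0.4387]
eef_rot: [-0.025, 1.0, 0.001, -0.005]
contact_force: [-0.6, -0.5, -2.0]
opening: 0.361
finger_force: 20.2
```

```bash
python3 - <<'E'
from h import *
s=cams.snapshot("scene");z=status.get_state()["tool_pos"]; print(z, scale("scene",s,z[0],z[1],z[2]-.2603))
plan([(.6515,-.144,.14,93,1)],20)
E
```

```text
[ 0.6499261  -0.14493783  0.43909992] (399, np.float64(13.6), array([-17.,  43.]))
[20, -0.001, 0.0, 0.051, 0.0, -0.2, -0.1]
[20, -0.001, 0.0, 0.05, 0.1, -0.2, 0.0]
[20, 0.0, 0.001, 0.051, 0.0, -0.1, -0.1]
-- (0.6515, -0.144, 0.14, 93, 1)
```

Call:
play_rows:
  rows:
    - [20,-0.001,0,0.05,0,-0.2,10]
    - [20,-0.001,0,0.05,0,-0.2,0]
    - [20,0,0.001,0.05,0,-0.1,0]
    - [20,0,0,0.014,0,0,0]
    - [20,0,0,0,0,0,0]
    - [20,0,0,0,0,0,0]

```text
clock: 46.98
tool_pos: [0.6535, -0.1428, 0.2786]
eef_rot: [0.061, 0.998, 0.001, 0.003]
contact_force: [0.5, -0.4, -1.5]
opening: 0.357
finger_force: 20.2
```

```bash
python3 - <<'E'
from h import *
s=cams.snapshot("scene");z=status.get_state()["tool_pos"]; h=z[2]-.2603; print(z, scale("scene",s,z[0],z[1],h))
plan([(.6515,-.144,.1192,None)],20)
E
```

```text
[ 0.65341177 -0.14273223  0.27863186] (241, np.float64(0.2), array([-31.,  27.]))
[20, 0.002, -0.002, 0.012, 0.1, 0.4, 0.0]
-- (0.6515, -0.144, 0.1192, None)
```

Call:
play_rows:
  rows:
    - [20,0.002,-0.001,0.008,0,0,-2]
    - [20,0,0,0.003,0,0,0]
    - [20,0,0,0,0,0,0]

```text
clock: 47.4
tool_pos: [0.6517, -0.1436, 0.2668]
eef_rot: [0.044, 0.999, 0.001, 0.004]
contact_force: [1.9, -0.8, 5.4]
opening: 0.358
finger_force: 20.6
```

Touching down; release, rise and back away toward the robot side so both cameras see.

Call:
play_rows:
  rows:
    - [20,0,0,0,0,0,0]
    - [65,0,0,0,0,0,0]
    - [65,0,0,0,0,0,0]
    - [65,0,0,-0.05,0,0,0]
    - [65,0,0,-0.06,0,0,0]
    - [65,0,0,-0.06,0,0,0]
    - [65,0.05,-0.02,0,0,0,0]
    - [65,0.06,-0.02,0,0,0,0]

```text
clock: 48.4
tool_pos: [0.5365, -0.1738, 0.4351]
eef_rot: [0.043, 0.999, 0.001, 0.002]
contact_force: [0.1, -1.1, 0.9]
opening: 0.648
finger_force: 0.0
```

Call:
play_rows:
  rows:
    - [65,0.04,-0.04,0,0,0,0]
    - [65,0.03,-0.05,0,0,0,0]
    - [65,0,-0.05,0,0,0,0]
    - [65,0,-0.05,0,0,0,0]
    - [65,0,0,0,0,0,0]
    - [65,0,0,0,0,0,0]

```text
clock: 49.15
tool_pos: [0.4512, -0.3561, 0.4338]
eef_rot: [0.043, 0.999, 0.002, 0.001]
contact_force: [-0.3, -1.2, 0.0]
opening: 0.652
finger_force: 0.0
```

```bash
python3 - <<'E'
from chk import *
chk([(.652,-.144,.006),(.64,.066,.006),(.645,-.039,.006)])
save("scene","s9.png")
s=cv2.imread("pics/s9.png");cv2.imwrite("pics/f9.png",cv2.resize(s[140:310,170:450],(784,476),interpolation=cv2.INTER_CUBIC))
for l in("cup1","screen_bar","wash_bottle","reagent_jar","lab_spatula"): print(l,[(round(d["score"],2),w("scene",d["at"]).round(3).tolist()) for d in finder.spot_in("scene",l)][:3])
E
```

```text
flask (array([ 0.65398426, -0.14260058]), np.float64(0.9222154319286346), ['scene', 'top'])
(276, np.float64(2.0), array([-30.,  30.])) (44, np.float64(17.9), array([-45.,  98.]))
flask (array([0.63731631, 0.06601997]), np.float64(0.9313395917415619), ['scene', 'top'])
(295, np.float64(2.1), array([-31.,  38.])) (48, np.float64(49.1), array([-27., 156.]))
flask (array([ 0.64352409, -0.03799435]), np.float64(0.9248804748058319), ['scene', 'top'])
(278, np.float64(2.0), array([-29.,  30.])) (38, np.float64(30.2), array([-24., 114.]))
cup1 [(0.88, [0.463, 0.337, 0.054]), (0.81, [0.424, 0.346, 0.124]), (0.59, [0.467, 0.333, 0.096])]
screen_bar [(0.8, [0.575, -0.035, 0.095]), (0.39, [0.345, 0.18, 0.09])]
wash_bottle [(0.6, [0.34, 0.181, 0.091]), (0.47, [0.61, -0.025, 0.007])]
reagent_jar [(0.88, [0.698, -0.293, 0.064])]
lab_spatula [(0.81, [0.358, -0.16, 0.005])]
```

View pics/f9.png

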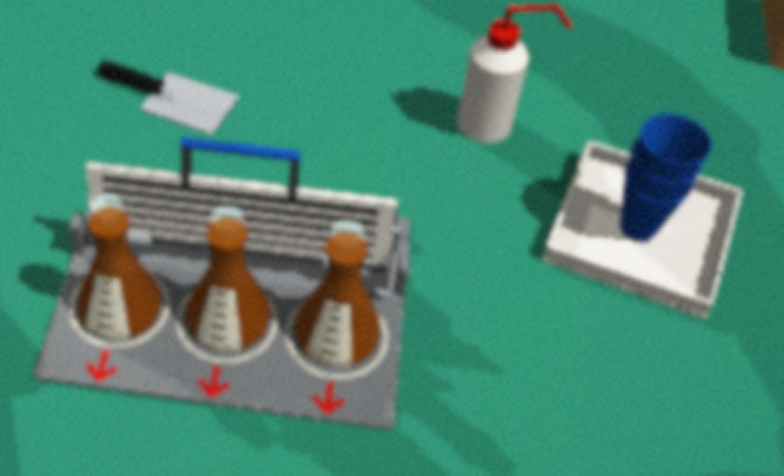

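The picture shows everything in place: three flasks centred in their rings with scales along the arrows, the screen up, and three cups nested in the tray.

```bash
python3 -c "
from h import *
print(r.finish_job())"
```

```text
the job is handed in; nothing more can be done
None
```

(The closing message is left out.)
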